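Put the class's ear and breathing protection up to dry

ROBOT

A 6-joint arm with a two-finger parallel gripper is mounted at the origin on the work surface. World frame = base frame: x ahead of the robot, y to its left, z up, the work surface at z = 0. Lengths are in m, angles in rad, forces in N, time in s.
With the tool pointing down it reaches from about 0.35 to 0.775 m from the base axis. Payload 5.5 kg.
Tool frame: the origin (TCP) lies at the very end of the fingers, on their centre line; the grasp point (between the pads) lies 19 mm behind it; x points along the fingers, y is the direction in which the jaws open and shut, and the axes are right-handed (so a half turn about x gives the same grasp; the last joint's range is limited). The gripper opens to 85 mm and grips with 20 to 120 N. Pads are 22 mm wide; open, the fingers measure 114 mm over their backs; the gripper's body (76 mm by 85 mm) begins 54 mm behind the grasp point. The pads swing forward as they close: fully open they stand 13 mm farther back than shut.
Start: joints at [1.164, 0.313, 0.046, 1.304, 0, 1.431], TCP at [0.152, 0.555, 0.231] pointing down, gripper open.
Joint ranges: [-2.76, 2.76], [-0.86, 1.69], [-1.03, 1.26], [-2.2, 2.34], [-1.47, 1.5], [-3.14, 3.14]. Speed limits (rad/s): [2.57, 2.57, 3.14, 3.14, 3.14, 3.14].

INTERFACE

Orientations are given as a unit quaternion [w, x, y, z].
In Python, from workcell import readout, cams, env, finder gives the robot as it stands.
- The arm moves only by the tool drive_tool, never from a script. Its argument "moves" is a list that holds one entry, the list of rows, each a list of 7 numbers: the shift along the tool's x, y, z in m, then the turn, a rotation vector about the tool's x, y, z in rad, then the closure in counts, from 0 (fully open) to 255 (shut). A call has exactly 5 rows; each row is the pose to reach, as a shift and turn from the pose measured when the call began, along the tool's axes at that moment; what a row does not reach only later rows make up. A row lasts 1/8 s, in which the tool goes at most 62.5 mm and 10.7 degrees, less where a joint would pass 70% of its speed; a pose out of reach is approached as far as the arm can. A call with a gripper value outside its range is refused whole. The fingers move at their own pace and stop on an object; "squeeze" is the grip in N (left out, the last holds). Time passes only in rows, so rows that repeat a pose let the fingers close, or fill a call up. It gives the time, the measured TCP pose, the force and the opening at its end, in the units of the state.
- readout.get_state(): the state, without advancing time (a new reading comes with each control period).
- cams.read_camera(name): name is "scene" or "top" or "wrist"; returns the picture (480x640x3 uint8, blue, green, red); there is no depth.
- cams.camera_params(name): a dict with "mtx" (3x3 intrinsics, pixels), "R" (3x3) and "t" (3): a world point X has camera coordinates R X + t; the wrist camera has in their place "mount" (4x4, takes a point from camera to tool coordinates, whose origin is the TCP and whose axes are the tool frame's). Camera axes: x right, y down, z forward; pixel columns grow to the right and rows downward; lengths in m; the calibration is good to about 2 mm. A picture is of the moment at which its call begins: read the wrist's pose just before it. camera_params takes no time and is no camera call.
- env.hand_in(): hands the job in, once; it reports no verdict.
Trained networks look in the newest picture that a camera, given by its name, has taken for a name from the list of things; names that differ only in an ending like _2 or _b are one class to them, and where a whole thing is asked for, a point or a joint stands for the part that bears it (a point fixed in the world has none). Each returns a list of dicts, best first, with "conf" (0 to 1); they miss things now and then, are a little off and sometimes report something else, mostly with a low value. They report only what shows in the picture. A call takes as long as a camera call. They do not tell look-alikes from the thing itself.
- finder.regions_of(camera, name): "pixels" (480x640 bool, what is visible of it) and "point" ([column, row] in pixels, amid what is visible of it).
The state is a dict: "clock": time; "joint_pos": joint angles; "qvel": joint speeds; "tau": joint torques, N m; "tcp_pos": TCP position; "orientation": TCP orientation; "wrist_force": force on the tool from outside, world axes, zero at the start; "ft_torque": the same for the moment, N m; "finger_gap": finger opening in m.
Only numpy, scipy, OpenCV 4.12 (cv2) and the standard library are available. Lean on these libraries where they do the work, as an engineer would, in place of code of your own. Each camera call takes 0.05 s, during which the arm holds its last target.

TASK

The turning class is over and the wiped-down protective kit has to dry: take the wooden beaker that was left on a mask post and stand it, still mouth down, on the cork board, hang every pair of ear defenders over the steel rail with one cup on each side of it, and set every mask face up over a post of its own, fully down on the post's head. Only when all of that is in place, push the fan's lever all the way over to on. Leave the other things on the bench where they are.

Things in the scene. Friction and masses are not known exactly. Their poses are not given: they have to be found in the camera images.
- muff_red: Ear defenders, red cups, standing on their cups, headband arched above. Origin: between the cups, level with their undersides; x from cup to cup, z up. Cups: |x| 30 to 64 mm, 62 mm in y, 74 mm high. Crown: black pad 50 (x) by 30 mm (y), z 139 to 157 mm: pinch it across its 30 mm. The 22 mm wide band under it rests on a bar at z = 138. About 0.24 kg. May be absent (None).
- muff_yellow: Ear defenders, yellow cups, standing on their cups, headband arched above. Origin: between the cups, level with their undersides; x from cup to cup, z up. Cups: |x| 30 to 64 mm, 62 mm in y, 74 mm high. Crown: black pad 50 (x) by 30 mm (y), z 139 to 157 mm: pinch it across its 30 mm. The 22 mm wide band under it rests on a bar at z = 138. About 0.24 kg. May be absent (None).
- muff_green: Ear defenders, green cups, standing on their cups, headband arched above. Origin: between the cups, level with their undersides; x from cup to cup, z up. Cups: |x| 30 to 64 mm, 62 mm in y, 74 mm high. Crown: black pad 50 (x) by 30 mm (y), z 139 to 157 mm: pinch it across its 30 mm. The 22 mm wide band under it rests on a bar at z = 138. About 0.24 kg. May be absent (None).
- mask_blue: Half-mask, face up: grey dome 100 mm across with two blue filters (60 mm across) out to 79 mm along +x and -x. Origin: centre of its open underside; z up. Grip across y the black valve block on top, 40 (x) by 36 mm (y), z 54 to 90 mm. Underneath: square cavity 52 x 52 mm, 45 mm deep, to go over a post's head. About 0.17 kg. May be absent (None).
- mask_orange: Half-mask, face up: grey dome 100 mm across with two orange filters (60 mm across) out to 79 mm along +x and -x. Origin: centre of its open underside; z up. Grip across y the black valve block on top, 40 (x) by 36 mm (y), z 54 to 90 mm. Underneath: square cavity 52 x 52 mm, 45 mm deep, to go over a post's head. About 0.17 kg. May be absent (None).
- post_a: Fixed drying post: dark disc foot 90 mm across, thin stem, white head 36 mm across, flat on top at z = 110 mm. Origin: centre of the foot's underside, on the table. A mask set on it has its underside 65 mm above the table.
- post_b: Fixed drying post: dark disc foot 90 mm across, thin stem, white head 36 mm across, flat on top at z = 110 mm. Origin: centre of the foot's underside, on the table. A mask set on it has its underside 65 mm above the table.
- rail: Fixed steel drying rail: level round bar 18 mm thick, along the body's y, its top 160 mm above the table; 320 mm between the two end posts (20 mm thick, on 70 mm discs). Origin: on the table, below the middle of the bar. Ear defenders hung on it have their cups' undersides 22 mm above the table. Room for three side by side.
- cup: Turned wooden beaker, mouth down over the head of one of the posts: 56 mm outside diameter, 80 mm high, 4.5 mm wall, inside 65 mm deep; it narrows to 48 mm in its top 20 mm. Origin: centre of the mouth (its lower end); z up to the closed end. On the post its mouth is 45 mm above the table. 0.12 kg.
- board: Fixed square cork board for finished work, 120 x 120 mm, 12 mm thick. Origin: centre of its underside, on the table.
- fan_lever_base: Yellow switch block of the fan, 70 x 50 mm, 25 mm high, fixed. Origin: centre of its underside. The lever pivots about an axis along this body's y, 22 mm above the table, and swings towards this body's +x to switch on.
- fan_lever (a joint): Angle of the fan lever: 0 off (leaning 0.5 rad to the block's -x), 1.0 rad fully on (leaning 0.5 rad to +x). It stays where it is left.
- fan_lever_tip (a point): Centre of the red ball (26 mm across) at the end of the lever, 80 mm from the pivot.
- sanding_block: Bystander, not to be disturbed: cork sanding block 75 x 42 x 26 mm. Origin: centre of its underside.
- offcut: Bystander, not to be disturbed: dark wood offcut 60 x 38 x 24 mm. Origin: centre of its underside.
- wax_tin: Bystander, not to be disturbed: green round tin, 72 mm across, 55 mm high. Origin: centre of its underside.
- candlestick: Bystander, not to be disturbed: pale turned candlestick, 72 mm across, 170 mm high. Origin: centre of its underside.
Not all that is in view belongs to the job. Of the things that look like the board, take the one that is farthest to the robot's right at the start.

How it is judged:
By the outcome, as a careful person would: the job done as asked, in the order asked, and still so for the second after the job is handed in, with the robot touching nothing.
Of muff_red, muff_yellow, muff_green, mask_blue, mask_orange only 4 to 5 are there at a start; the rules pass over those that are not, and their reading is None.
At some moment in a run one of mask_blue, mask_orange may be knocked a few centimetres aside while the robot is not near it.
It also fails if it takes over 200 s, if anything falls off the work surface, if the arm or the gripper's body presses on something with over 40 N, if the wrist force passes 120 N, or if a joint passes its speed limit or range.

## Working session

There is one attempt and no reset: what is moved stays moved. The work goes in short steps, Python scripts to look and compute and a tool call to move; the robot and the scene stay as the last step left them, time stands still between calls to the robot, and variables do not carry over. Pictures are saved under pics/ and viewed, and the job is handed in when it is done.

Besides the shell and the picture viewer there is one more tool, called after "Call:" by a JSON object that holds its "api" and its "payload". drive_tool: Moves the arm, as the interface text tells. Its arguments: {"type":"object","properties":{"moves":{"type":"array"},"squeeze":{"type":"number"}},"required":["moves"]}

```bash
ls; mkdir -p pics
python3 - <<'E'
from workcell import readout,cams,env,finder
import cv2
for n in("scene","top","wrist"):
    cv2.imwrite(f"pics/{n}0.png",cams.read_camera(n))
    p=cams.camera_params(n); print(n,{k:v.round(4).tolist() for k,v in p.items() if hasattr(v,'round')} )
s=readout.get_state()
print(s)
E
```

```text
pics
scene {'mtx': [[518.1434, 0.0, 319.1193], [0.0, 518.1434, 236.0563], [0.0, 0.0, 1.0]], 'R': [[0.8781, 0.4785, -0.001], [0.262, -0.4826, -0.8357], [-0.4004, 0.7336, -0.5491]], 't': [-0.3565, -0.0369, 1.4902]}
top {'mtx': [[464.1856, 0.0, 312.3054], [0.0, 464.1856, 242.8888], [0.0, 0.0, 1.0]], 'R': [[-0.0054, -0.9998, 0.0166], [-0.9984, 0.0044, -0.0556], [0.0555, -0.0169, -0.9983]], 't': [-0.0142, 0.4241, 1.2603]}
wrist {'mtx': [[357.7692, 0.0, 323.9567], [0.0, 357.7692, 236.5096], [0.0, 0.0, 1.0]], 'mount': [[-0.0003, -0.2822, 0.9594, -0.142], [1.0, 0.0006, 0.0005, 0.0009], [-0.0007, 0.9594, 0.2822, -0.0725], [0.0, 0.0, 0.0, 1.0]]}
{'clock': 0.15, 'joint_pos': array([ 1.16435003e+00,  3.13843854e-01,  4.52517187e-02,  1.30363198e+00,
       -3.12133326e-05,  1.43120914e+00]), 'qvel': array([ 0.0008894 , -0.00299395,  0.00382953, -0.0005973 , -0.00032035,
        0.00031372]), 'tau': array([ 2.38399574e-03, -4.81065774e+01,  2.98815376e+01,  1.38115560e-02,
       -1.24142521e-04, -5.43930639e-06]), 'tcp_pos': array([0.15148405, 0.55428057, 0.23060947]), 'orientation': array([ 0.70069598,  0.09358012,  0.70094695, -0.09455828]), 'wrist_force': array([-0.13600283, -0.35542961,  0.84406253]), 'ft_torque': array([-0.00094368,  0.0225099 , -0.02875444]), 'finger_gap': 0.08557053774940812}
```

View pics/scene0.png

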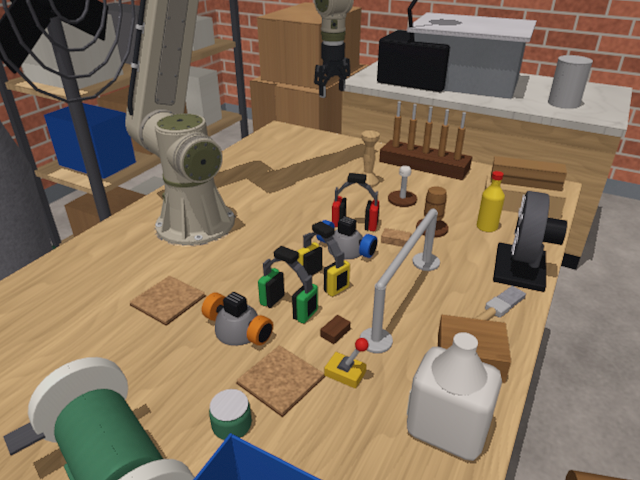

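View pics/top0.png

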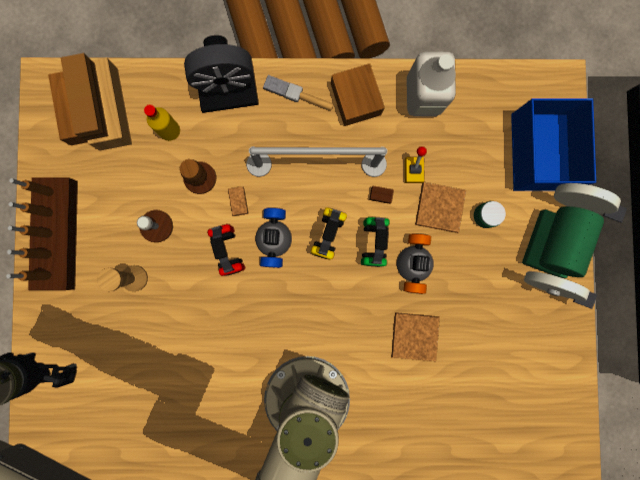

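View pics/wrist0.png

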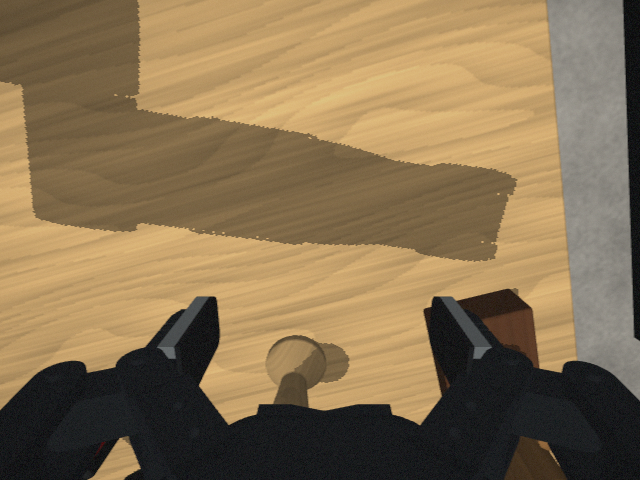

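The top view shows red muff (225,250), blue mask (272,238), yellow muff (328,233), green muff (375,241) and orange mask (415,263), so all five are present. The cup is on the post at (197,175), and the free post is at (152,226). The candlestick (124,277) stands near that free post.

There are two boards, at (441,207) and (416,337). The one farther right is (441,207).

```bash
cat > h.py <<'E'
from workcell import readout,cams,env,finder
import numpy as np,cv2
from scipy.spatial.transform import Rotation as Ro
from scipy.optimize import minimize
def cyl(r,z0,z1,c=(0,0),r2=None,n=24):
    a=np.linspace(0,2*np.pi,n,endpoint=False);r2=r if r2 is None else r2
    return np.vstack([np.c_[c[0]+r*np.cos(a),c[1]+r*np.sin(a),0*a+z0],np.c_[c[0]+r2*np.cos(a),c[1]+r2*np.sin(a),0*a+z1]])
def box(x0,x1,y0,y1,z0,z1):
    return np.array([[x,y,z] for x in(x0,x1) for y in(y0,y1) for z in(z0,z1)],float)
def xcyl(r,x0,x1,zc,n=24):
    p=cyl(r,x0,x1,n=n); return np.c_[p[:,2],p[:,1],p[:,0]+zc]
def arch():
    out=[];a=np.linspace(0,np.pi,13)
    P=np.c_[47*np.cos(a),60+78*np.sin(a)]
    for p,q in zip(P[:-1],P[1:]):
        out.append(np.array([[u[0],y,u[1]+d] for u in(p,q) for y in(-11,11) for d in(0,5)])/1e3)
    return out
muff=[box(.03,.064,-.031,.031,0,.074),box(-.064,-.03,-.031,.031,0,.074),box(-.025,.025,-.015,.015,.139,.157)]+arch()
mask=[cyl(.05,0,.054,r2=.03),cyl(.05,0,.025),box(-.02,.02,-.018,.018,.054,.09),xcyl(.03,.045,.079,.03),xcyl(.03,-.079,-.045,.03)]
M=dict(muff=muff,mask=mask,cup=[cyl(.028,0,.06),cyl(.028,.06,.08,r2=.024)],board=[box(-.06,.06,-.06,.06,0,.012)],
 fan_lever_base=[box(-.035,.035,-.025,.025,0,.025)],post=[cyl(.045,0,.01),cyl(.018,.08,.11),cyl(.006,0,.1)],
 candlestick=[cyl(.036,0,.17)],wax_tin=[cyl(.036,0,.055)],sanding_block=[box(-.0375,.0375,-.021,.021,0,.026)],offcut=[box(-.03,.03,-.019,.019,0,.024)])
def camRt(n,st=None):
    p=cams.camera_params(n);K=np.array(p["mtx"])
    if n!="wrist": return K,np.array(p["R"]),np.array(p["t"])
    st=st or readout.get_state()
    T=np.eye(4);T[:3,:3]=Ro.from_quat(np.array(st["orientation"])[[1,2,3,0]]).as_matrix();T[:3,3]=st["tcp_pos"]
    W=np.linalg.inv(T@np.array(p["mount"]));return K,W[:3,:3],W[:3,3]
def proj(c,X):
    K,R,t=c;q=(np.asarray(X)@R.T+t)@K.T;return q[...,:2]/q[...,2:]
def back(c,px,z):
    K,R,t=c;d=R.T@np.linalg.solve(K,[px[0],px[1],1]);o=-R.T@t;return o+d*(z-o[2])/d[2]
def render(c,parts,x,y,yaw,z=0):
    R=Ro.from_euler('z',yaw).as_matrix();m=np.zeros((480,640),np.uint8)
    for P in parts:
        q=proj(c,P@R.T+[x,y,z]);cv2.fillConvexPoly(m,cv2.convexHull((q*16).round().astype(np.int32)),1,shift=4)
    return m>0
def fit(parts,masks,x,y,yaws,z=0):
    def f(v):
        s=0
        for c,m in masks:
            r=render(c,parts,*v,z=z);s+=1-(r&m).sum()/max(1,(r|m).sum())
        return s/len(masks)
    best=None
    for a in yaws:
        r=minimize(f,[x,y,a],method='Nelder-Mead',options=dict(initial_simplex=[[x,y,a],[x+.015,y,a],[x,y+.015,a],[x,y,a+.3]],maxfev=150))
        if best is None or r.fun<best.fun:best=r
    return best.x,best.fun
E
cat > loc.py <<'E'
from h import *
import pickle
names="muff_red muff_yellow muff_green mask_blue mask_orange post_a cup board rail fan_lever_base fan_lever_tip sanding_block offcut wax_tin candlestick".split()
D={}
for n in("top","scene"):
    cams.read_camera(n)
    for k in names:
        D[n,k]=finder.regions_of(n,k)
        print(n,k,[(round(r["conf"],2),np.round(r["point"]).tolist(),int(r["pixels"].sum())) for r in D[n,k]])
pickle.dump(D,open("D.pkl","wb"))
E
python3 loc.py
```

```text
top muff_red [(0.89, [224.0, 248.0], 962)]
top muff_yellow [(0.67, [272.0, 238.0], 1501), (0.61, [330.0, 231.0], 947)]
top muff_green [(0.89, [375.0, 240.0], 1010)]
top mask_blue [(0.78, [273.0, 238.0], 1500)]
top mask_orange [(0.64, [417.0, 261.0], 1531)]
top post_a [(0.83, [154.0, 224.0], 844)]
top cup [(0.62, [195.0, 171.0], 524), (0.21, [154.0, 224.0], 890), (0.18, [127.0, 280.0], 985)]
top board [(0.9, [413.0, 339.0], 2049), (0.28, [204.0, 181.0], 440)]
top rail [(0.78, [314.0, 153.0], 2010)]
top fan_lever_base [(0.87, [415.0, 169.0], 555)]
top fan_lever_tip []
top sanding_block [(0.8, [241.0, 202.0], 467)]
top offcut [(0.67, [225.0, 249.0], 902)]
top wax_tin [(0.86, [487.0, 213.0], 700)]
top candlestick [(0.89, [125.0, 281.0], 1003), (0.25, [204.0, 181.0], 433)]
scene muff_red [(0.78, [367.0, 205.0], 1187)]
scene muff_yellow [(0.95, [327.0, 268.0], 2054), (0.67, [438.0, 200.0], 542)]
scene muff_green [(0.81, [285.0, 289.0], 2294)]
scene mask_blue [(0.81, [349.0, 241.0], 1243)]
scene mask_orange [(0.96, [234.0, 321.0], 2561)]
scene post_a [(0.82, [403.0, 196.0], 615), (0.47, [440.0, 228.0], 184)]
scene cup [(0.78, [437.0, 199.0], 562), (0.33, [406.0, 196.0], 588)]
scene board [(0.65, [283.0, 377.0], 3394), (0.56, [167.0, 302.0], 2015)]
scene rail [(0.81, [397.0, 265.0], 2429)]
scene fan_lever_base [(0.54, [359.0, 346.0], 271)]
scene fan_lever_tip [(0.77, [360.0, 346.0], 241), (0.16, [394.0, 270.0], 2641)]
scene sanding_block [(0.71, [395.0, 239.0], 475)]
scene offcut [(0.73, [337.0, 329.0], 510)]
scene wax_tin [(0.57, [230.0, 413.0], 1673)]
scene candlestick [(0.8, [371.0, 156.0], 610)]
```

```bash
cat > fit1.py <<'E'
from h import *
import pickle
D=pickle.load(open("D.pkl","rb"))
T=camRt("top");S=camRt("scene")
ys=[0,.8,1.57,2.36]
def go(k,m,ti=0,si=0,z=0,zc=.03):
    for lab,ms in(("both",[(T,D["top",k][ti]["pixels"]),(S,D["scene",k][si]["pixels"])] if si is not None else None),("top",[(T,D["top",k][ti]["pixels"])])):
        if ms is None: continue
        p=back(T,D["top",k][ti]["point"],zc)
        v,f=fit(M[m],ms,p[0],p[1],ys,z);print(k,lab,v.round(4),round(f,3))
go("muff_red","muff",zc=.08);go("muff_yellow","muff",1,0,zc=.08);go("muff_green","muff",zc=.08)
go("mask_blue","mask");go("mask_orange","mask")
go("post_a","post");go("cup","cup",z=.045,zc=.08)
go("candlestick","candlestick",zc=.08);go("fan_lever_base","fan_lever_base",si=None)
go("wax_tin","wax_tin");go("sanding_block","sanding_block")
img=cv2.imread("pics/top0.png")
cv2.imwrite("pics/c1.png",cv2.resize(img[130:300,100:240],None,fx=4,fy=3.5,interpolation=2))
cv2.imwrite("pics/c2.png",cv2.resize(img[130:230,240:520],None,fx=2.8,fy=5,interpolation=2)[:, :])
cv2.imwrite("pics/c3.png",cv2.resize(cv2.imread("pics/scene0.png")[180:420,220:460],None,fx=2.5,fy=2.5,interpolation=2))
E
python3 fit1.py
```

```text
muff_red both [0.4058 0.215  0.3274] 0.213
muff_red top [0.4054 0.213  0.2616] 0.163
muff_yellow both [ 0.4482 -0.0578  2.8399] 0.167
muff_yellow top [ 0.4488 -0.0577  2.8123] 0.084
muff_green both [ 0.4253 -0.1819  3.0921] 0.165
muff_green top [ 0.4253 -0.184   3.0998] 0.103
mask_blue both [ 0.4392  0.0902 -0.0418] 0.24
mask_blue top [ 0.4383  0.0901 -0.0421] 0.117
mask_orange both [ 0.3676 -0.2952 -0.1439] 0.117
mask_orange top [ 0.3689 -0.2976 -0.1071] 0.13
post_a both [0.473  0.4112 2.495 ] 0.123
post_a top [0.4754 0.4136 1.7177] 0.118
cup both [0.6084 0.2956 1.581 ] 0.146
cup top [0.6093 0.2962 0.0826] 0.066
candlestick both [0.3323 0.4647 0.7643] 0.421
candlestick top [0.3325 0.4619 0.1519] 0.294
fan_lever_base top [ 0.6251 -0.2993  0.0048] 0.225
wax_tin both [ 0.4996 -0.4972  2.412 ] 0.145
wax_tin top [ 0.4998 -0.4973  2.4142] 0.113
sanding_block both [0.5409 0.1873 3.3595] 0.089
sanding_block top [0.5407 0.1874 0.2255] 0.081
```

View pics/c2.png

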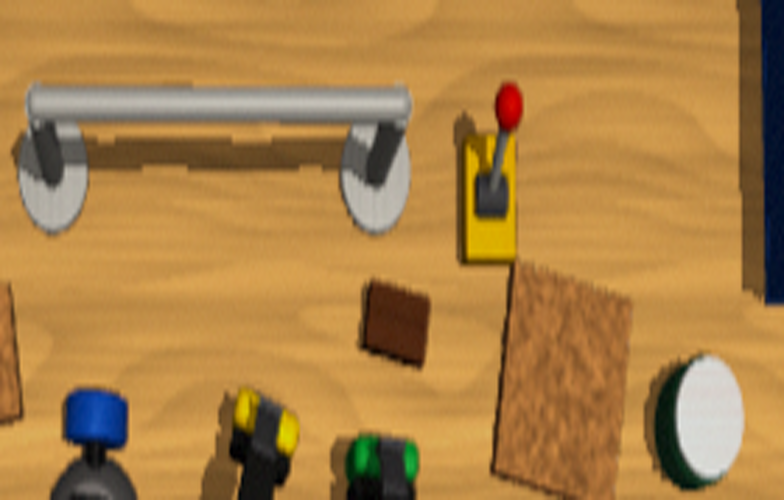

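View pics/c3.png

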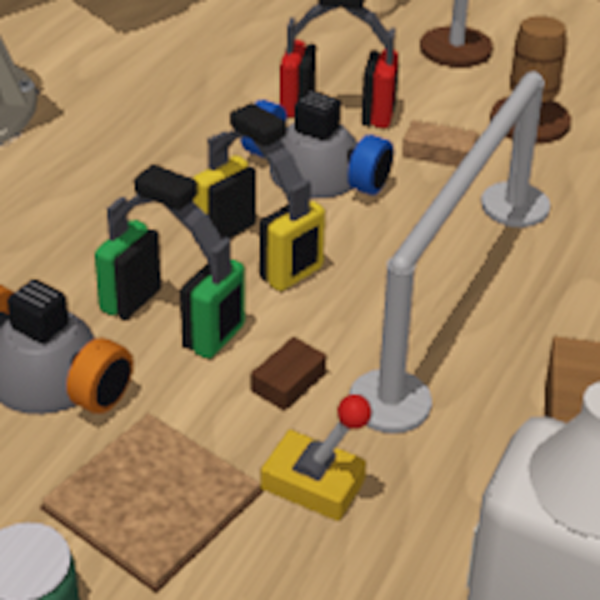

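View pics/c1.png

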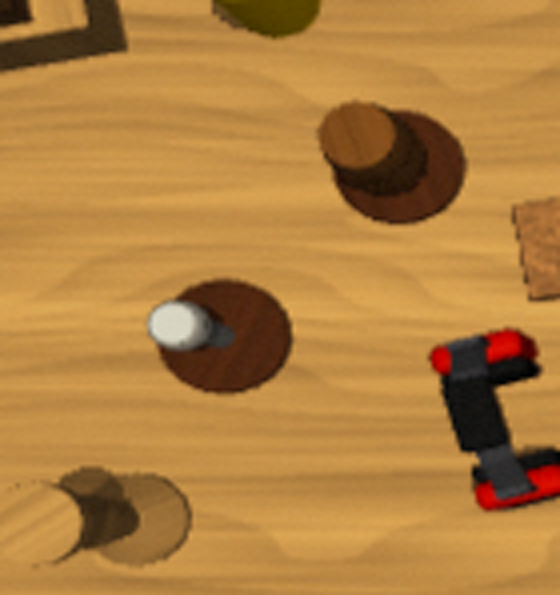

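Run:
```python
from h import *
T=camRt("top")
for n,p,z in[("boardc",(441.4,206.8),.012),("b1",(425,182.4),.012),("b2",(465.7,189.6),.012),("b4",(415.7,224),.012),("barL",(253.2,150.6),.151),("barR",(382.9,151),.151),("footL",(259,165.6),.004),("footR",(374.6,165.2),.004),
 ("post1foot",(199.5,177.7),.01),("post2foot",(156.2,226),.01),("post2head",(145,223.1),.11),("cuptop",(190,168.6),.125),("candfoot",(136,277.7),.005),("candtop",(110,279),.17),("levertip",(421.5,151),.092),("orange board",(416,337),.012)]:
    print(n,back(T,p,z).round(4))
```

```text
boardc [ 0.5224 -0.3739  0.012 ]
b1 [ 0.5905 -0.3296  0.012 ]
b2 [ 0.5701 -0.4426  0.012 ]
b4 [ 0.4749 -0.3017  0.012 ]
barL [0.6446 0.1304 0.151 ]
barR [ 0.6432 -0.1899  0.151 ]
footL [0.6402 0.1305 0.004 ]
footR [ 0.6408 -0.1915  0.004 ]
post1foot [0.6054 0.2935 0.01  ]
post2foot [0.4723 0.4104 0.01  ]
post2head [0.4704 0.4067 0.11  ]
cuptop [0.6057 0.2914 0.125 ]
candfoot [0.3315 0.4649 0.005 ]
candtop [0.3316 0.4667 0.17  ]
levertip [ 0.6582 -0.3009  0.092 ]
orange board [ 0.1664 -0.297   0.012 ]
```

```bash
cat > plan.py <<'E'
# usage: plan.py x y z yaw_deg(of tool y axis in world, mod 180)
from h import *
import sys
st=readout.get_state()
x,y,z,yaw=map(float,sys.argv[1:5])
R=Ro.from_quat(np.array(st["orientation"])[[1,2,3,0]]);A=R.as_matrix()
best=None
for k in(0,180):
    if len(sys.argv)>5 and int(sys.argv[5])!=k: continue
    a=np.radians(yaw+k);ty=np.array([np.cos(a),np.sin(a),0]);tx=np.array([0,0,-1.]);B=np.c_[tx,ty,np.cross(tx,ty)]
    rv=Ro.from_matrix(A.T@B).as_rotvec()
    print("opt",k,"rv",rv.round(3))
    if best is None or np.linalg.norm(rv)<np.linalg.norm(best): best=rv
s=A.T@(np.array([x,y,z])-st["tcp_pos"])
print("t",st["clock"],"tcp",st["tcp_pos"].round(4),"j",st["joint_pos"].round(2),"gap",round(st["finger_gap"],4),"ty",np.degrees(np.arctan2(A[1,1],A[0,1])).round(1),"F",st["wrist_force"].round(1))
print("SHIFT",s.round(4),"RV",best.round(3))
E
python3 plan.py 0.607 0.294 0.25 0
```

```text
opt 0 rv [ 1.304 -0.    -0.   ]
opt 180 rv [-1.838  0.    -0.   ]
t 1.75 tcp [0.1516 0.5547 0.2313] j [ 1.16  0.31  0.05  1.3  -0.    1.43] gap 0.0852 ty 74.7 F [-0.7  0.3 -0.5]
SHIFT [-0.0187 -0.1314  0.508 ] RV [ 1.304 -0.    -0.   ]
```

Call:
{"api": "drive_tool", "payload": {"moves": [[[-0.02,-0.02,0.06,0.17,0,0,0],[-0.02,-0.04,0.12,0.35,0,0,0],[-0.02,-0.055,0.18,0.52,0,0,0],[-0.02,-0.07,0.24,0.7,0,0,0],[-0.02,-0.085,0.3,0.87,0,0,0]]], "squeeze": 40}}

```text
clock: 2.38
tcp_pos: [0.4181, 0.3937, 0.2516]
orientation: [0.595, 0.383, 0.595, -0.382]
wrist_force: [0.2, 1.1, 0.5]
finger_gap: 0.0854
```

```bash
python3 plan.py 0.607 0.294 0.25 0
```

```text
opt 0 rv [ 0.428 -0.    -0.001]
opt 180 rv [-2.713e+00  1.000e-03 -1.000e-03]
t 2.375 tcp [0.4181 0.3937 0.2516] j [0.62 0.31 0.09 1.35 0.   1.76] gap 0.0854 ty 24.5 F [0.2 1.1 0.5]
SHIFT [0.0016 0.1304 0.1691] RV [ 0.428 -0.    -0.001]
```

Call:
{"api": "drive_tool", "payload": {"moves": [[[0,0.04,0.05,0.15,0,0,0],[0,0.08,0.1,0.3,0,0,0],[0,0.13,0.169,0.428,0,0,0],[0,0.13,0.169,0.428,0,0,0],[0,0.13,0.169,0.428,0,0,0]]]}}

```text
clock: 3.0
tcp_pos: [0.6084, 0.2921, 0.2504]
orientation: [-0.499, -0.501, -0.499, 0.501]
wrist_force: [-0.7, 0.0, 0.7]
finger_gap: 0.0855
```

```bash
python3 plan.py 0.607 0.294 0.25 0
cat > wv.py <<'E'
from h import *
import sys
st=readout.get_state();im=cams.read_camera("wrist");c=camRt("wrist",st)
for a in sys.argv[2:]:
    k,x,y,yaw,z=a.split(",")
    m=render(c,M[k],float(x),float(y),np.radians(float(yaw)),float(z)).astype(np.uint8)
    cs,_=cv2.findContours(m,0,2);cv2.drawContours(im,cs,-1,(255,0,255),1)
cv2.imwrite(sys.argv[1],im)
E
python3 wv.py pics/w1.png cup,.607,.294,0,.045
```

```text
opt 0 rv [-0.003 -0.     0.   ]
opt 180 rv [3.139 0.    0.   ]
t 3.0 tcp [0.6084 0.2921 0.2504] j [0.33 0.52 0.4  1.45 0.   1.9 ] gap 0.0855 ty -0.2 F [-0.7  0.   0.7]
SHIFT [ 0.0004 -0.0014 -0.0019] RV [-0.003 -0.     0.   ]
```

View pics/w1.png

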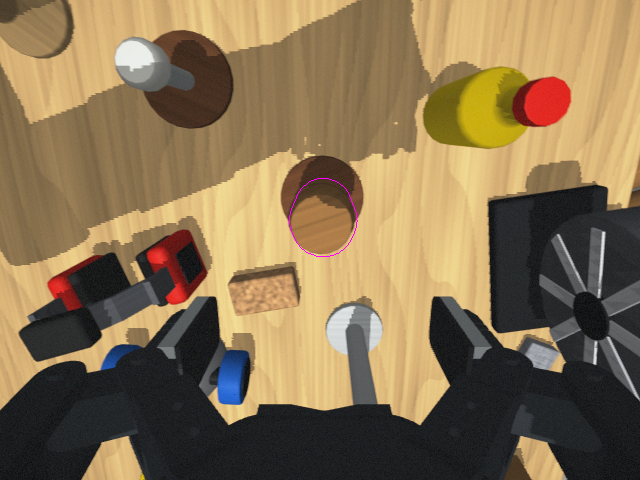

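Call:
{"api": "drive_tool", "payload": {"moves": [[[0.05,-0.001,-0.002,0,0,0,0],[0.1,-0.001,-0.002,0,0,0,0],[0.14,-0.001,-0.002,0,0,0,0],[0.175,-0.001,-0.002,0,0,0,0],[0.179,-0.001,-0.002,0,0,0,0]]]}}

```text
clock: 3.68
tcp_pos: [0.6024, 0.2956, 0.0692]
orientation: [-0.499, -0.498, -0.501, 0.502]
wrist_force: [0.1, -0.3, 0.4]
finger_gap: 0.0854
```

Call:
{"api": "drive_tool", "payload": {"moves": [[[0,0,0,0,0,0,60],[0,0,0,0,0,0,120],[0,0,0,0,0,0,150],[0,0,0,0,0,0,150],[0,0,0,0,0,0,150]]], "squeeze": 40}}

```text
clock: 4.3
tcp_pos: [0.6037, 0.2965, 0.0715]
orientation: [0.499, 0.499, 0.501, -0.5]
wrist_force: [-0.6, 0.8, 6.0]
finger_gap: 0.0553
```

Call:
{"api": "drive_tool", "payload": {"moves": [[[-0.03,0,0,0,0,0,150],[-0.075,0,0,0,0,0,150],[-0.12,0,0,0,0,0,150],[-0.165,0,0,0,0,0,150],[-0.2,0,0,0,0,0,150]]]}}

```text
clock: 4.92
tcp_pos: [0.6045, 0.2962, 0.2741]
orientation: [0.5, 0.5, 0.501, -0.5]
wrist_force: [-0.3, 0.3, -0.4]
finger_gap: 0.0551
```

```bash
python3 plan.py 0.524 -0.374 0.27 0; python3 wv.py pics/w2.png
```

```text
opt 0 rv [ 0.001 -0.001  0.001]
opt 180 rv [-3.141e+00 -2.000e-03 -2.000e-03]
t 4.925 tcp [0.6045 0.2962 0.2741] j [0.34 0.52 0.46 1.51 0.   1.91] gap 0.0551 ty 0.0 F [-0.3  0.3 -0.4]
SHIFT [ 0.0033 -0.0808  0.6701] RV [ 0.001 -0.001  0.001]
```

View pics/w2.png

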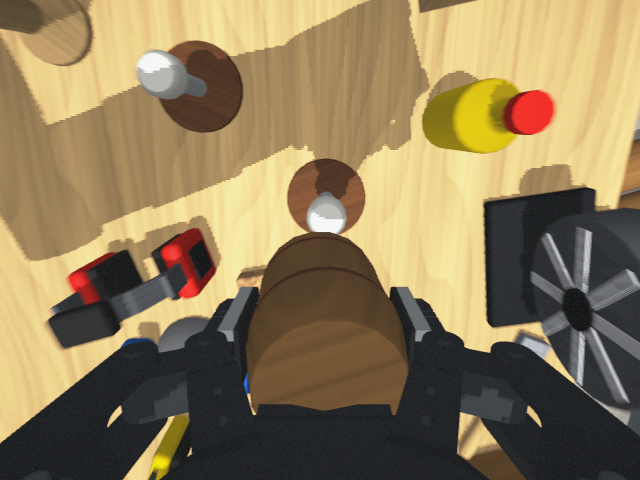

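The picture shows the cup held between the jaws at (325,330), and the post it came off is bare at (326,210). Next is the carry to the board.

Call:
{"api": "drive_tool", "payload": {"moves": [[[0,-0.004,0.04,0,0,0,150],[0,-0.01,0.1,0,0,0,150],[0,-0.016,0.16,0,0,0,150],[0,-0.022,0.22,0,0,0,150],[0,-0.028,0.28,0,0,0,150]]]}}

```text
clock: 5.6
tcp_pos: [0.5771, 0.0146, 0.2778]
orientation: [0.501, 0.502, 0.5, -0.498]
wrist_force: [0.8, 0.6, -1.0]
finger_gap: 0.0552
```

Call:
{"api": "drive_tool", "payload": {"moves": [[[0,-0.006,0.06,0,0,0,150],[0,-0.013,0.12,0,0,0,150],[0,-0.02,0.18,0,0,0,150],[0,-0.028,0.24,0,0,0,150],[0,-0.035,0.28,0,0,0,150]]]}}

```text
clock: 6.22
tcp_pos: [0.5413, -0.2682, 0.2763]
orientation: [0.5, 0.502, 0.499, -0.498]
wrist_force: [1.7, 0.1, -1.6]
finger_gap: 0.0554
```

```bash
python3 plan.py 0.524 -0.374 0.15 0
```

```text
opt 0 rv [-0.002 -0.003 -0.005]
opt 180 rv [ 3.14  -0.007  0.005]
t 6.225 tcp [ 0.5413 -0.2682  0.2763] j [-0.6   0.36  0.23  1.43  0.01  0.98] gap 0.0554 ty -0.1 F [ 1.7  0.1 -1.6]
SHIFT [ 0.1258 -0.0177  0.1062] RV [-0.002 -0.003 -0.005]
```

Call:
{"api": "drive_tool", "payload": {"moves": [[[0,-0.009,0.05,0,0,0,150],[0,-0.018,0.106,0,0,0,150],[0.04,-0.018,0.106,0,0,0,150],[0.09,-0.018,0.106,0,0,0,150],[0.13,-0.018,0.106,0,0,0,150]]]}}

```text
clock: 6.85
tcp_pos: [0.5227, -0.3737, 0.1435]
orientation: [0.499, 0.503, 0.5, -0.499]
wrist_force: [0.6, 0.2, -1.6]
finger_gap: 0.0554
```

```bash
python3 plan.py 0.524 -0.374 0.039 0;python3 wv.py pics/w3.png board,.5224,-.3739,-10,0 cup,.524,-.374,0,.012
```

```text
opt 0 rv [-0.003 -0.004 -0.003]
opt 180 rv [ 3.139 -0.005  0.007]
t 6.85 tcp [ 0.5227 -0.3737  0.1435] j [-0.75  0.48  0.08  1.17  0.01  0.83] gap 0.0554 ty -0.2 F [ 0.6  0.2 -1.6]
SHIFT [0.1045 0.001  0.0008] RV [-0.003 -0.004 -0.003]
```

View pics/w3.png

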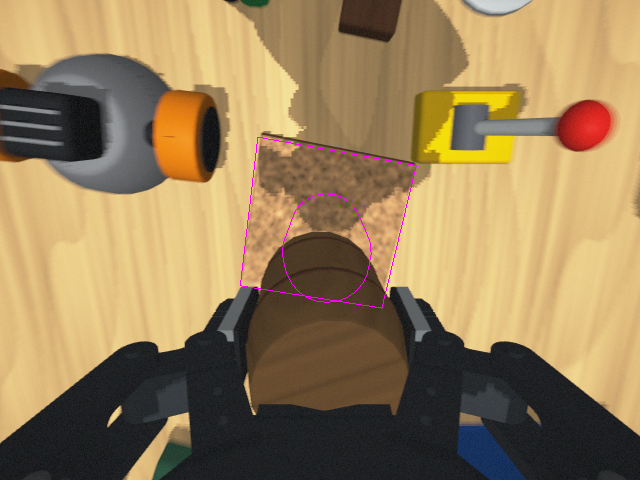

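The board outline (240–415, 135–307) matches, and the cup will come down within it.

Call:
{"api": "drive_tool", "payload": {"moves": [[[0.04,0.001,0.001,0,0,0,150],[0.075,0.001,0.001,0,0,0,150],[0.095,0.001,0.001,0,0,0,150],[0.102,0.001,0.001,0,0,0,150],[0.105,0.001,0.001,0,0,0,150]]]}}

```text
clock: 7.52
tcp_pos: [0.5184, -0.3711, 0.0366]
orientation: [0.495, 0.501, 0.503, -0.5]
wrist_force: [-17.2, 8.3, 36.0]
finger_gap: 0.0547
```

Call:
{"api": "drive_tool", "payload": {"moves": [[[0,0,0,0,0,0,150],[0,0,0,0,0,0,100],[0,0,0,0,0,0,60],[0,0,0,0,0,0,40],[0,0,0,0,0,0,40]]]}}

```text
clock: 8.15
tcp_pos: [0.5184, -0.3711, 0.0363]
orientation: [0.495, 0.501, 0.504, -0.5]
wrist_force: [-0.1, -0.6, -0.0]
finger_gap: 0.0721
```

Call:
{"api": "drive_tool", "payload": {"moves": [[[-0.02,0,0,0,0,0,40],[-0.06,0,0,0,0,0,40],[-0.1,0,0,0,0,0,40],[-0.15,0,0,0,0,0,40],[-0.2,0,0,0,0,0,40]]]}}

```text
clock: 8.78
tcp_pos: [0.5198, -0.3728, 0.2376]
orientation: [0.495, 0.501, 0.504, -0.5]
wrist_force: [0.6, -1.4, -0.1]
finger_gap: 0.0721
```

```bash
python3 wv.py pics/w4.png cup,.519,-.371,0,.012; python3 plan.py .3680 -.296 .25 83;python3 - <<'E'
from h import *
im=cams.read_camera("top");cv2.imwrite("pics/t1.png",im)
E
```

```text
opt 0 rv [-1.452 -0.002 -0.002]
opt 180 rv [ 1.69  -0.002  0.002]
t 8.825 tcp [ 0.5217 -0.3746  0.2455] j [-0.75  0.45  0.28  1.4   0.    0.83] gap 0.0716 ty -0.2 F [ 1.  -1.5  5.2]
SHIFT [-0.0042 -0.154  -0.0781] RV [-1.452 -0.002 -0.002]
```

View pics/w4.png

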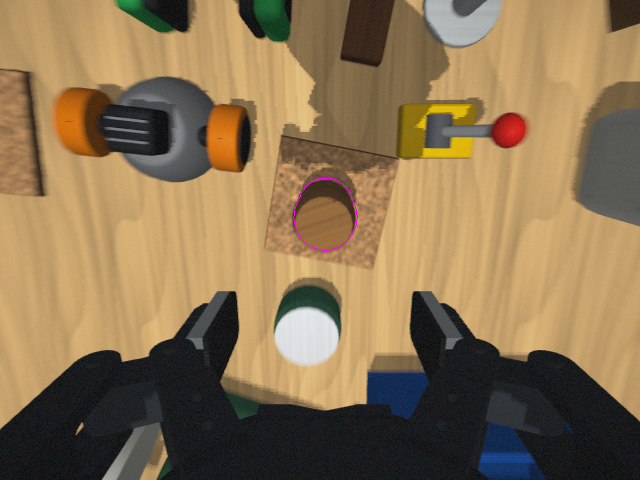

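View pics/t1.png

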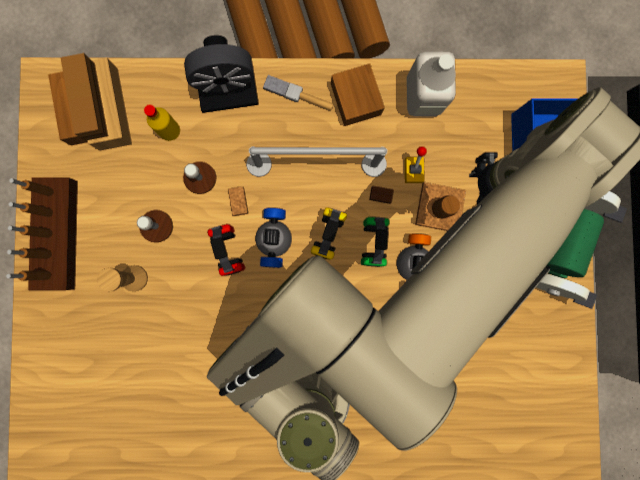

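The cup stands on the board, and its outline at (325,213) matches. Next is the orange mask, wrist picture (165,130).

Call:
{"api": "drive_tool", "payload": {"moves": [[[0,-0.03,-0.015,-0.17,0,0,0],[0,-0.06,-0.03,-0.35,0,0,0],[0,-0.09,-0.045,-0.53,0,0,0],[0,-0.12,-0.06,-0.71,0,0,0],[0,-0.154,-0.078,-0.89,0,0,0]]]}}

```text
clock: 9.5
tcp_pos: [0.3675, -0.2958, 0.2426]
orientation: [0.666, 0.236, 0.667, -0.234]
wrist_force: [-0.6, 0.2, 0.8]
finger_gap: 0.0853
```

```bash
python3 plan.py .3680 -.296 .22 83
```

```text
opt 0 rv [-0.556 -0.001 -0.002]
opt 180 rv [ 2.586e+00 -3.000e-03  2.000e-03]
t 9.5 tcp [ 0.3675 -0.2958  0.2426] j [-0.85  0.11 -0.18  1.28  0.   -0.17] gap 0.0853 ty 51.1 F [-0.6  0.2  0.8]
SHIFT [0.0226 0.0001 0.0006] RV [-0.556 -0.001 -0.002]
```

Call:
{"api": "drive_tool", "payload": {"moves": [[[0,0,0,-0.18,0,0,0],[0,0,0.0,-0.36,0,0,0],[0.01,0,0,-0.54,0,0,0],[0.02,0,0,-0.556,0,0,0],[0.02,0,0,-0.556,0,0,0]]]}}

```text
clock: 10.12
tcp_pos: [0.3669, -0.2951, 0.2213]
orientation: [0.705, 0.046, 0.707, -0.042]
wrist_force: [0.3, -0.2, -0.2]
finger_gap: 0.0854
```

```bash
python3 plan.py .3680 -.296 .06 83; python3 wv.py pics/w5.png mask,.368,-.296,-7,0
```

```text
opt 0 rv [-0.003 -0.002 -0.004]
opt 180 rv [ 3.139 -0.007  0.004]
t 10.125 tcp [ 0.3669 -0.2951  0.2213] j [-0.85  0.12 -0.23  1.23  0.   -0.72] gap 0.0854 ty 82.9 F [ 0.3 -0.2 -0.2]
SHIFT [ 0.1613 -0.0015  0.0016] RV [-0.003 -0.002 -0.004]
```

View pics/w5.png

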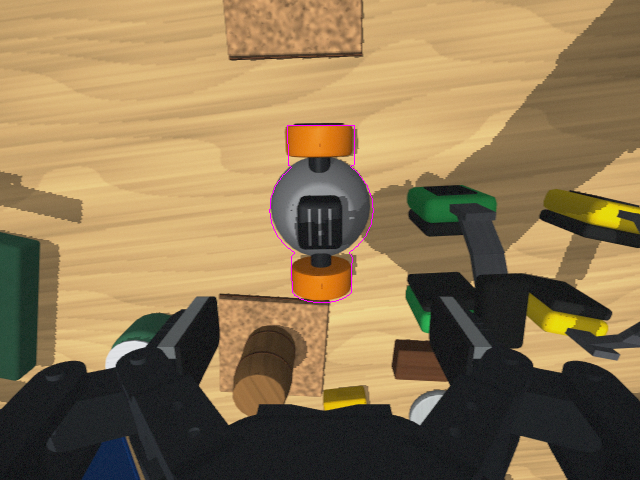

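The orange mask outline (320,210) fits, and the green cup at (440,210) clears the fingers. Now the descent.

Call:
{"api": "drive_tool", "payload": {"moves": [[[0.05,-0.001,0.001,0,0,0,0],[0.1,-0.001,0.001,0,0,0,0],[0.135,-0.001,0.001,0,0,0,0],[0.15,-0.001,0.001,0,0,0,0],[0.157,-0.001,0.001,0,0,0,0]]]}}

```text
clock: 10.8
tcp_pos: [0.368, -0.2961, 0.0649]
orientation: [0.705, 0.045, 0.706, -0.043]
wrist_force: [0.3, -0.7, 1.2]
finger_gap: 0.0851
```

Call:
{"api": "drive_tool", "payload": {"moves": [[[0,0,0,0,0,0,100],[0,0,0,0,0,0,200],[0,0,0,0,0,0,200],[0,0,0,0,0,0,200],[0,0,0,0,0,0,200]]], "squeeze": 40}}

```text
clock: 11.42
tcp_pos: [0.3687, -0.2969, 0.066]
orientation: [0.706, 0.045, 0.706, -0.043]
wrist_force: [-0.8, -0.1, 6.6]
finger_gap: 0.0352
```

Call:
{"api": "drive_tool", "payload": {"moves": [[[-0.02,0,0,0,0,0,200],[-0.07,0,0,0,0,0,200],[-0.12,0,0,0,0,0,200],[-0.17,0,0,0,0,0,200],[-0.22,0,0,0,0,0,200]]]}}

```text
clock: 12.05
tcp_pos: [0.3683, -0.2969, 0.2875]
orientation: [0.706, 0.045, 0.706, -0.043]
wrist_force: [1.7, -0.0, -1.0]
finger_gap: 0.0353
```

```bash
python3 plan.py .471 .409 .29 148
```

```text
opt 0 rv [-1.137e+00  1.000e-03 -2.000e-03]
opt 180 rv [ 2.004e+00 -2.000e-03 -1.000e-03]
t 12.05 tcp [ 0.3683 -0.2969  0.2875] j [-0.85  0.1  -0.08  1.39  0.   -0.72] gap 0.0353 ty 82.8 F [ 1.7 -0.  -1. ]
SHIFT [-0.0009  0.7132  0.0138] RV [-1.137e+00  1.000e-03 -2.000e-03]
```

Call:
{"api": "drive_tool", "payload": {"moves": [[[0,0.045,0,-0.05,0,0,200],[0,0.1,0,-0.14,0,0,200],[0,0.155,0.003,-0.24,0,0,200],[0,0.21,0.004,-0.34,0,0,200],[0,0.265,0.005,-0.44,0,0,200]]]}}

```text
clock: 12.68
tcp_pos: [0.4061, -0.0329, 0.2881]
orientation: [0.698, -0.111, 0.698, 0.113]
wrist_force: [0.2, -0.3, -1.5]
finger_gap: 0.0355
```

```bash
python3 plan.py .471 .409 .29 148
```

```text
opt 0 rv [-0.695  0.002 -0.002]
opt 180 rv [ 2.447e+00 -2.000e-03 -2.000e-03]
t 12.675 tcp [ 0.4061 -0.0329  0.2881] j [-0.28 -0.03 -0.22  1.38  0.   -0.6 ] gap 0.0355 ty 108.2 F [ 0.2 -0.3 -1.5]
SHIFT [-0.0009  0.3995  0.1997] RV [-0.695  0.002 -0.002]
```

Call:
{"api": "drive_tool", "payload": {"moves": [[[0,0.045,0.022,-0.1,0,0,200],[0,0.095,0.047,-0.22,0,0,200],[0,0.145,0.072,-0.34,0,0,200],[0,0.195,0.097,-0.46,0,0,200],[0,0.245,0.122,-0.58,0,0,200]]]}}

```text
clock: 13.3
tcp_pos: [0.4452, 0.2399, 0.2886]
orientation: [0.637, -0.308, 0.636, 0.309]
wrist_force: [1.0, -0.5, -1.1]
finger_gap: 0.035
```

```bash
python3 plan.py .471 .409 .24 148
```

```text
opt 0 rv [-0.11   0.002 -0.001]
opt 180 rv [ 3.031e+00 -2.000e-03 -3.000e-03]
t 13.3 tcp [0.4452 0.2399 0.2886] j [ 0.33  0.17 -0.01  1.4   0.   -0.57] gap 0.035 ty 141.7 F [ 1.  -0.5 -1.1]
SHIFT [0.049  0.0846 0.1486] RV [-0.11   0.002 -0.001]
```

Call:
{"api": "drive_tool", "payload": {"moves": [[[0,0.028,0.05,-0.04,0,0,200],[0,0.056,0.1,-0.08,0,0,200],[0,0.0846,0.1486,-0.11,0,0,200],[0.01,0.0846,0.1486,-0.11,0,0,200],[0.02,0.0846,0.1486,-0.11,0,0,200]]]}}

```text
clock: 13.92
tcp_pos: [0.4703, 0.4087, 0.2675]
orientation: [0.618, -0.342, 0.619, 0.343]
wrist_force: [0.1, -0.9, -1.3]
finger_gap: 0.0354
```

```bash
python3 plan.py .471 .409 .2 148;python3 wv.py pics/w6.png post,.471,.409,0,0
```

```text
opt 0 rv [ 0.    -0.    -0.002]
opt 180 rv [-3.141e+00  2.000e-03 -0.000e+00]
t 13.925 tcp [0.4703 0.4087 0.2675] j [ 0.59  0.41  0.27  1.43  0.   -0.43] gap 0.0354 ty 148.0 F [ 0.1 -0.9 -1.3]
SHIFT [ 0.0675 -0.0005  0.0006] RV [ 0.    -0.    -0.002]
```

View pics/w6.png

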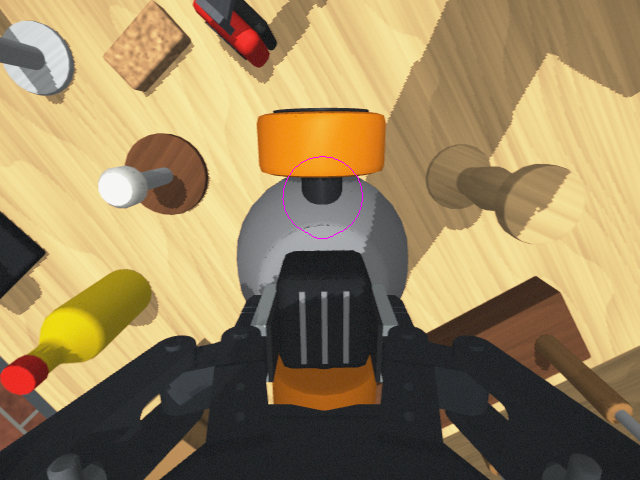

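Call:
{"api": "drive_tool", "payload": {"moves": [[[0.03,0.001,0.001,0,0,0,200],[0.06,0.001,0.001,0,0,0,200],[0.085,0.001,0.001,0,0,0,200],[0.105,0.001,0.001,0,0,0,200],[0.12,0.001,0.001,0,0,0,200]]]}}

```text
clock: 14.6
tcp_pos: [0.4691, 0.4074, 0.1459]
orientation: [0.618, -0.342, 0.62, 0.342]
wrist_force: [-0.3, -0.3, -0.5]
finger_gap: 0.0355
```

```bash
python3 plan.py .472 .410 .131 148
```

```text
opt 0 rv [-0.003 -0.002 -0.003]
opt 180 rv [ 3.139 -0.004  0.004]
t 14.6 tcp [0.4691 0.4074 0.1459] j [ 0.59  0.44  0.02  1.16  0.   -0.42] gap 0.0355 ty 147.8 F [-0.3 -0.3 -0.5]
SHIFT [ 0.0148 -0.0011  0.0038] RV [-0.003 -0.002 -0.003]
```

Call:
{"api": "drive_tool", "payload": {"moves": [[[0.004,-0.001,0.003,0,0,0,200],[0.008,-0.001,0.003,0,0,0,200],[0.011,-0.001,0.003,0,0,0,200],[0.0135,-0.001,0.003,0,0,0,200],[0.0145,-0.001,0.003,0,0,0,200]]]}}

```text
clock: 15.22
tcp_pos: [0.4715, 0.4095, 0.1314]
orientation: [0.618, -0.342, 0.62, 0.342]
wrist_force: [-0.1, -0.6, -1.4]
finger_gap: 0.035
```

Call:
{"api": "drive_tool", "payload": {"moves": [[[0,0,0,0,0,0,200],[0,0,0,0,0,0,150],[0,0,0,0,0,0,100],[0,0,0,0,0,0,50],[0,0,0,0,0,0,20]]]}}

```text
clock: 15.85
tcp_pos: [0.4716, 0.4096, 0.1316]
orientation: [0.618, -0.342, 0.62, 0.342]
wrist_force: [0.5, -0.8, -0.5]
finger_gap: 0.0784
```

Call:
{"api": "drive_tool", "payload": {"moves": [[[-0.02,0,0,0,0,0,0],[-0.06,0,0,0,0,0,0],[-0.1,0,0,0,0,0,0],[-0.13,0,0,0,0,0,0],[-0.14,0,0,0,0,0,0]]]}}

```text
clock: 16.48
tcp_pos: [0.4728, 0.4102, 0.274]
orientation: [0.619, -0.341, 0.619, 0.342]
wrist_force: [0.8, -0.1, 0.0]
finger_gap: 0.0856
```

```bash
python3 plan.py .4387 .0901 .27 88;python3 wv.py pics/w7.png mask,.4715,.4095,58,.065
cat > see.py <<'E'
from h import *
import sys
T=camRt("top");im=cams.read_camera("top");cv2.imwrite("pics/"+sys.argv[1],im)
for a in sys.argv[2:]:
    k,z=a.split(":");r=finder.regions_of("top",k);z=float(z)
    m="muff" if "muff" in k else "mask"
    for q in r[:2]:
        p=back(T,q["point"],z+.04);v,f=fit(M[m],[(T,q["pixels"])],p[0],p[1],[0,.8,1.57,2.36],z)
        print(k,round(q["conf"],2),np.round(q["point"]),v.round(4),"deg",np.degrees(v[2]).round(1),round(f,3))
E
python3 see.py t2.png mask_blue:0
```

```text
opt 0 rv [ 1.045e+00  1.000e-03 -1.000e-03]
opt 180 rv [-2.097e+00  2.000e-03  1.000e-03]
t 16.475 tcp [0.4728 0.4102 0.274 ] j [ 0.59  0.41  0.29  1.45  0.   -0.42] gap 0.0856 ty 147.8 F [ 0.8 -0.1  0. ]
SHIFT [ 0.0034 -0.1415 -0.2891] RV [ 1.045e+00  1.000e-03 -1.000e-03]
mask_blue 0.79 [273. 236.] [0.4385 0.0904 3.0591] deg 175.3 0.095
```

View pics/w7.png

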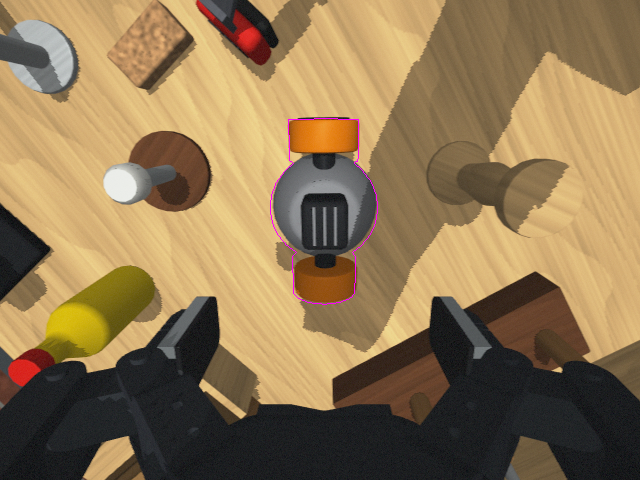

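The orange mask is seated, and its outline at (325,210) matches a height of 65 mm. The blue mask hasn't moved.

Call:
{"api": "drive_tool", "payload": {"moves": [[[0,-0.025,-0.05,0.1,0,0,0],[0,-0.053,-0.11,0.26,0,0,0],[0,-0.08,-0.165,0.43,0,0,0],[0,-0.11,-0.22,0.6,0,0,0],[0,-0.1415,-0.275,0.77,0,0,0]]]}}

```text
clock: 17.25
tcp_pos: [0.4442, 0.1032, 0.2695]
orientation: [0.7, -0.083, 0.704, 0.083]
wrist_force: [-0.4, -1.2, 0.0]
finger_gap: 0.0854
```

```bash
python3 plan.py .4385 .0904 .23 87
```

```text
opt 0 rv [ 0.287 -0.006  0.   ]
opt 180 rv [-2.855 -0.    -0.008]
t 17.25 tcp [0.4442 0.1032 0.2695] j [ 0.05  0.08 -0.15  1.34 -0.   -0.18] gap 0.0854 ty 103.4 F [-0.4 -1.2  0. ]
SHIFT [ 0.0395 -0.0112 -0.0083] RV [ 0.287 -0.006  0.   ]
```

Call:
{"api": "drive_tool", "payload": {"moves": [[[0.01,-0.005,-0.004,0.14,0,0,0],[0.02,-0.011,-0.008,0.287,-0.006,0,0],[0.03,-0.011,-0.008,0.287,-0.006,0,0],[0.04,-0.011,-0.008,0.287,-0.006,0,0],[0.04,-0.011,-0.008,0.287,-0.006,0,0]]]}}

```text
clock: 17.88
tcp_pos: [0.438, 0.0911, 0.2282]
orientation: [0.706, 0.018, 0.708, -0.018]
wrist_force: [-0.5, -0.2, 0.3]
finger_gap: 0.0854
```

```bash
python3 plan.py .4385 .0904 .065 87;python3 wv.py pics/w8.png mask,.4385,.0904,-3,0 muff,.4054,.214,15,0 muff,.4488,-.0577,161,0
```

```text
opt 0 rv [ 0.002 -0.002  0.   ]
opt 180 rv [-3.139e+00 -1.000e-03 -3.000e-03]
t 17.875 tcp [0.438  0.0911 0.2282] j [ 0.03  0.07 -0.26  1.24 -0.    0.08] gap 0.0854 ty 87.1 F [-0.5 -0.2  0.3]
SHIFT [ 0.1632 -0.0006  0.0009] RV [ 0.002 -0.002  0.   ]
```

View pics/w8.png

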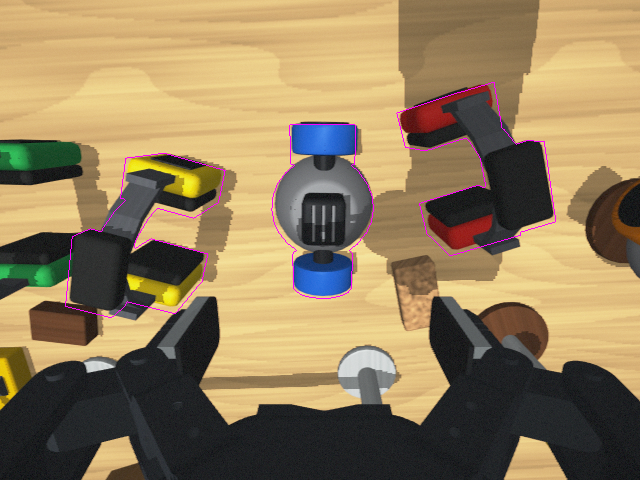

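The blue mask (322,210) and both neighbouring muffs match their outlines. Descending and gripping.

Call:
{"api": "drive_tool", "payload": {"moves": [[[0.05,0,0.001,0,0,0,0],[0.1,0,0.001,0,0,0,0],[0.14,0,0.001,0,0,0,0],[0.155,0,0.001,0,0,0,0],[0.161,0,0.001,0,0,0,0]]]}}

```text
clock: 18.55
tcp_pos: [0.439, 0.0913, 0.0672]
orientation: [0.706, 0.017, 0.708, -0.018]
wrist_force: [-0.6, -0.3, 0.3]
finger_gap: 0.0851
```

Call:
{"api": "drive_tool", "payload": {"moves": [[[0,0,0,0,0,0,100],[0,0,0,0,0,0,200],[0,0,0,0,0,0,200],[0,0,0,0,0,0,200],[0,0,0,0,0,0,200]]], "squeeze": 40}}

```text
clock: 19.18
tcp_pos: [0.4399, 0.0912, 0.0682]
orientation: [0.707, 0.017, 0.707, -0.018]
wrist_force: [-0.2, -0.9, 6.0]
finger_gap: 0.0348
```

Call:
{"api": "drive_tool", "payload": {"moves": [[[-0.02,0,0,0,0,0,200],[-0.07,0,0,0,0,0,200],[-0.12,0,0,0,0,0,200],[-0.17,0,0,0,0,0,200],[-0.22,0,0,0,0,0,200]]]}}

```text
clock: 19.8
tcp_pos: [0.4394, 0.0913, 0.2896]
orientation: [0.707, 0.017, 0.707, -0.018]
wrist_force: [0.7, 0.2, -1.2]
finger_gap: 0.0354
```

```bash
python3 plan.py .606 .2935 .28 135
```

```text
opt 0 rv [-0.835 -0.001  0.   ]
opt 180 rv [2.307e+00 0.000e+00 1.000e-03]
t 19.8 tcp [0.4394 0.0913 0.2896] j [ 0.03  0.06 -0.13  1.39 -0.    0.08] gap 0.0354 ty 87.2 F [ 0.7  0.2 -1.2]
SHIFT [0.0095 0.2102 0.1564] RV [-0.835 -0.001  0.   ]
```

Call:
{"api": "drive_tool", "payload": {"moves": [[[0,0.04,0.03,-0.15,0,0,200],[0,0.085,0.063,-0.32,0,0,200],[0,0.13,0.096,-0.49,0,0,200],[0,0.175,0.13,-0.66,0,0,200],[0,0.211,0.156,-0.83,0,0,200]]]}}

```text
clock: 20.42
tcp_pos: [0.6065, 0.296, 0.2884]
orientation: [0.653, -0.271, 0.654, 0.271]
wrist_force: [1.0, 0.0, -0.8]
finger_gap: 0.035
```

```bash
python3 plan.py .606 .295 .16 135
```

```text
opt 0 rv [ 0.001 -0.001 -0.001]
opt 180 rv [-3.14e+00  1.00e-03 -2.00e-03]
t 20.425 tcp [0.6065 0.296  0.2884] j [ 0.34  0.53  0.51  1.55  0.   -0.45] gap 0.035 ty 135.1 F [ 1.   0.  -0.8]
SHIFT [ 0.1284 -0.0005 -0.0009] RV [ 0.001 -0.001 -0.001]
```

Call:
{"api": "drive_tool", "payload": {"moves": [[[0.03,-0.0005,-0.001,0,0,0,200],[0.06,-0.0005,-0.001,0,0,0,200],[0.09,-0.0005,-0.001,0,0,0,200],[0.115,-0.0005,-0.001,0,0,0,200],[0.135,-0.0005,-0.001,0,0,0,200]]]}}

```text
clock: 21.05
tcp_pos: [0.6051, 0.2946, 0.1514]
orientation: [0.652, -0.271, 0.655, 0.271]
wrist_force: [0.3, 1.0, -1.3]
finger_gap: 0.0353
```

```bash
python3 plan.py .606 .295 .133 135
```

```text
opt 0 rv [ 0.001 -0.004 -0.002]
opt 180 rv [-3.14e+00  3.00e-03 -6.00e-03]
t 21.05 tcp [0.6051 0.2946 0.1514] j [ 0.33  0.54  0.19  1.23  0.   -0.45] gap 0.0353 ty 135.1 F [ 0.3  1.  -1.3]
SHIFT [ 0.0184 -0.0004  0.001 ] RV [ 0.001 -0.004 -0.002]
```

Call:
{"api": "drive_tool", "payload": {"moves": [[[0.005,0,0.001,0,0,0,200],[0.01,0,0.001,0,0,0,200],[0.014,0,0.001,0,0,0,200],[0.017,0,0.001,0,0,0,200],[0.018,0,0.001,0,0,0,200]]]}}

```text
clock: 21.68
tcp_pos: [0.6058, 0.2954, 0.1336]
orientation: [0.652, -0.271, 0.654, 0.271]
wrist_force: [-0.4, -0.3, -2.4]
finger_gap: 0.0348
```

Call:
{"api": "drive_tool", "payload": {"moves": [[[0,0,0,0,0,0,200],[0,0,0,0,0,0,150],[0,0,0,0,0,0,100],[0,0,0,0,0,0,50],[0,0,0,0,0,0,20]]]}}

```text
clock: 22.3
tcp_pos: [0.606, 0.2954, 0.1338]
orientation: [0.652, -0.271, 0.654, 0.271]
wrist_force: [-0.5, 0.6, 0.1]
finger_gap: 0.0786
```

Call:
{"api": "drive_tool", "payload": {"moves": [[[-0.02,0,0,0,0,0,0],[-0.06,0,0,0,0,0,0],[-0.1,0,0,0,0,0,0],[-0.13,0,0,0,0,0,0],[-0.14,0,0,0,0,0,0]]]}}

```text
clock: 22.92
tcp_pos: [0.6072, 0.2959, 0.2763]
orientation: [0.653, -0.271, 0.653, 0.271]
wrist_force: [-0.6, -0.9, -0.5]
finger_gap: 0.0856
```

```bash
python3 wv.py pics/w9.png mask,.606,.295,45,.065; python3 plan.py .4054 .214 .32 105 ; python3 see.py t3.png muff_red:0
```

```text
opt 0 rv [ 0.525  0.    -0.   ]
opt 180 rv [-2.617e+00  0.000e+00  1.000e-03]
t 22.975 tcp [0.6072 0.2958 0.2762] j [ 0.33  0.52  0.47  1.52  0.   -0.45] gap 0.0855 ty 135.1 F [0.4 0.1 0.2]
SHIFT [-0.0439  0.0851 -0.2004] RV [ 0.525  0.    -0.   ]
muff_red 0.82 [225. 252.] [0.4045 0.2137 3.3483] deg 191.8 0.224
muff_red 0.35 [412. 167.] [ 0.6575 -0.305  -0.4711] deg -27.0 0.584
```

View pics/w9.png

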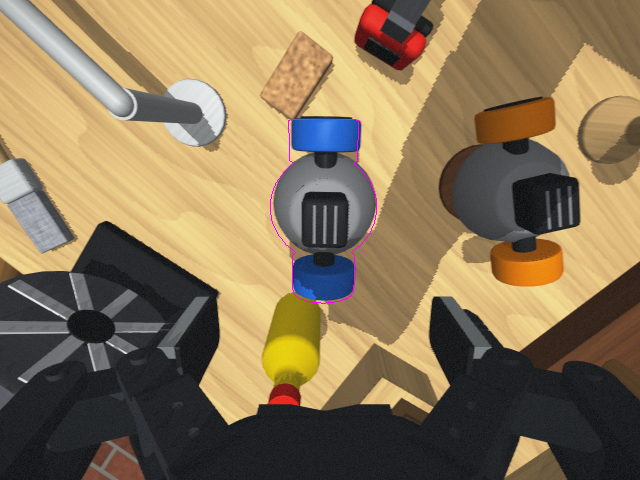

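The blue mask is seated at (325,210). On to red.

Call:
{"api": "drive_tool", "payload": {"moves": [[[0,0.015,-0.04,0.1,0,0,0],[0,0.034,-0.08,0.21,0,0,0],[0,0.052,-0.12,0.31,0,0,0],[0,0.07,-0.16,0.42,0,0,0],[0,0.085,-0.2,0.525,0,0,0]]]}}

```text
clock: 23.7
tcp_pos: [0.4026, 0.2131, 0.2719]
orientation: [0.699, -0.092, 0.704, 0.091]
wrist_force: [-0.7, 0.4, 0.2]
finger_gap: 0.0853
```

```bash
cat > wfit.py <<'E'
# wrist fit: name x y yawdeg z  [gives fits using finder masks in the wrist view]
from h import *
import sys
k,x,y,yaw,z=sys.argv[1],*map(float,sys.argv[2:6])
st=readout.get_state();im=cams.read_camera("wrist");c=camRt("wrist",st)
m="muff" if "muff" in k else "mask"
out=None
for q in finder.regions_of("wrist",k)[:2]:
    v,f=fit(M[m],[(c,q["pixels"])],x,y,[np.radians(yaw)],z);print(k,round(q["conf"],2),np.round(q["point"]),v.round(4),"deg",np.degrees(v[2]).round(1),round(f,3))
    if out is None or f<out[1]: out=(v,f)
for v,col in((out[0] if out else None,(255,0,255)),((x,y,np.radians(yaw)),(255,255,0))):
    if v is None: continue
    cs,_=cv2.findContours(render(c,M[m],*v,z=z).astype(np.uint8),0,2);cv2.drawContours(im,cs,-1,col,1)
cv2.imwrite(sys.argv[6],im)
E
python3 wfit.py muff_red .405 .214 15 0 pics/w10.png; python3 plan.py .405 .214 .143 105
```

```text
muff_red 0.57 [322. 212.] [0.4045 0.2147 0.2879] deg 16.5 0.129
opt 0 rv [-0.001 -0.009  0.   ]
opt 180 rv [3.141e+00 1.000e-03 1.400e-02]
t 23.8 tcp [0.4    0.2124 0.2724] j [ 0.31  0.07 -0.15  1.35  0.    0.05] gap 0.0855 ty 104.9 F [1.5 0.3 0.4]
SHIFT [0.1293 0.0003 0.0063] RV [-0.001 -0.009  0.   ]
```

View pics/w10.png

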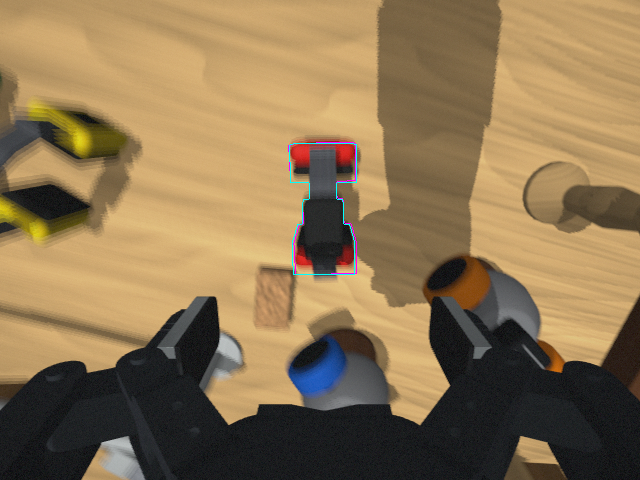

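The red muff's outline (322,210) fits. Descending to the pad height.

Call:
{"api": "drive_tool", "payload": {"moves": [[[0.03,0,0.006,-0.01,-0.009,0,0],[0.07,0,0.006,-0.01,-0.009,0,0],[0.1,0,0.006,-0.01,-0.009,0,0],[0.12,0,0.006,-0.01,-0.009,0,0],[0.128,0,0.006,-0.01,-0.009,0,0]]]}}

```text
clock: 24.42
tcp_pos: [0.4037, 0.2132, 0.1419]
orientation: [0.699, -0.096, 0.702, 0.095]
wrist_force: [-0.9, 0.0, 0.6]
finger_gap: 0.0855
```

```bash
python3 plan.py .405 .214 .143 105.5
```

```text
opt 0 rv [ 0.001 -0.004  0.001]
opt 180 rv [-3.141e+00 -1.000e-03 -6.000e-03]
t 24.425 tcp [0.4037 0.2132 0.1419] j [ 0.31  0.14 -0.4   1.03 -0.    0.04] gap 0.0855 ty 105.5 F [-0.9  0.   0.6]
SHIFT [-0.0011  0.0004  0.0015] RV [ 0.001 -0.004  0.001]
```

Call:
{"api": "drive_tool", "payload": {"moves": [[[0,0,0.001,0,0,0,100],[0,0,0.001,0,0,0,200],[0,0,0.001,0,0,0,220],[0,0,0.001,0,0,0,220],[0,0,0.001,0,0,0,220]]], "squeeze": 60}}

```text
clock: 25.05
tcp_pos: [0.4056, 0.2139, 0.1429]
orientation: [0.7, -0.096, 0.701, 0.096]
wrist_force: [0.2, 1.5, 5.0]
finger_gap: 0.0283
```

Call:
{"api": "drive_tool", "payload": {"moves": [[[-0.02,0,0,0,0,0,220],[-0.06,0,0,0,0,0,220],[-0.11,0,0,0,0,0,220],[-0.16,0,0,0,0,0,220],[-0.2,0,0,0,0,0,220]]]}}

```text
clock: 25.68
tcp_pos: [0.4054, 0.2138, 0.3443]
orientation: [0.7, -0.096, 0.701, 0.095]
wrist_force: [1.4, 0.3, -3.5]
finger_gap: 0.0285
```

```bash
python3 plan.py .643 .07 .345 90; python3 wv.py pics/w11.png
```

```text
opt 0 rv [ 0.271 -0.001  0.001]
opt 180 rv [-2.87e+00 -1.00e-03 -2.00e-03]
t 25.675 tcp [0.4054 0.2138 0.3443] j [ 0.31  0.08  0.03  1.52 -0.    0.04] gap 0.0285 ty 105.5 F [ 1.4  0.3 -3.5]
SHIFT [-0.0009 -0.2022  0.1903] RV [ 0.271 -0.001  0.001]
```

View pics/w11.png

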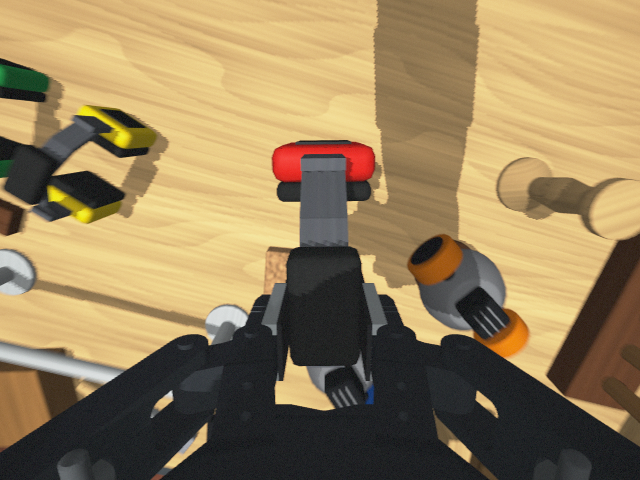

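Call:
{"api": "drive_tool", "payload": {"moves": [[[0,-0.04,0.038,0.05,0,0,220],[0,-0.08,0.076,0.11,0,0,220],[0,-0.12,0.114,0.17,0,0,220],[0,-0.16,0.152,0.23,0,0,220],[0,-0.202,0.19,0.271,0,0,220]]]}}

```text
clock: 26.35
tcp_pos: [0.6449, 0.0695, 0.349]
orientation: [0.708, 0.001, 0.706, 0.0]
wrist_force: [0.2, 0.1, -1.5]
finger_gap: 0.0284
```

```bash
python3 plan.py .643 .07 .165 90; python3 wv.py pics/w12.png
```

```text
opt 0 rv [-0.001  0.003 -0.001]
opt 180 rv [ 3.14e+00 -2.00e-03 -5.00e-03]
t 26.35 tcp [0.6449 0.0695 0.349 ] j [-0.02  0.48  0.58  1.67  0.   -0.02] gap 0.0284 ty 89.9 F [ 0.2  0.1 -1.5]
SHIFT [ 0.184   0.0003 -0.0025] RV [-0.001  0.003 -0.001]
```

View pics/w12.png

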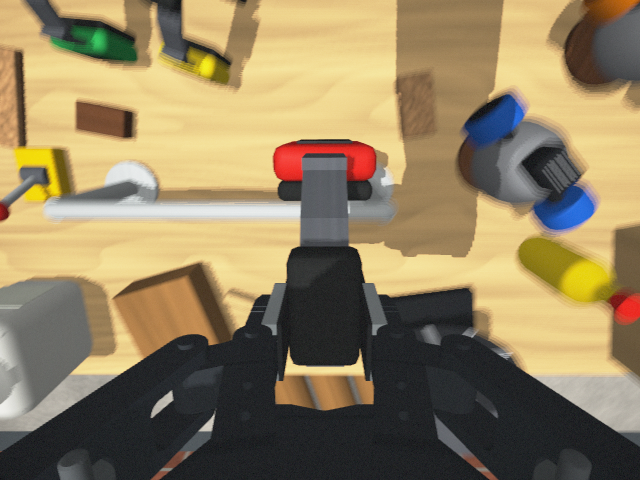

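Run:
```python
from h import *
st=readout.get_state();im=cams.read_camera("wrist");c=camRt("wrist",st)
print(st["tcp_pos"].round(4))
for X,Y in((.643,.1),(.643,0),(.643,-.1),(.643,-.16)): print(proj(c,np.array([X,Y,.151])).round(1))
L=[]
for y in(.12,.0,-.1,-.15): pass
for xc in(.643,):
    a,b=proj(c,np.array([[xc,.13,.151],[xc,-.19,.151]]));cv2.line(im,tuple(a.astype(int)),tuple(b.astype(int)),(255,0,255),1)
cv2.imwrite("pics/w13.png",im)
```

```text
[0.6507 0.0645 0.3447]
[360.4 201.1]
[255.2 201.7]
[150.2 202.3]
[ 87.3 202.7]
```

View pics/w13.png

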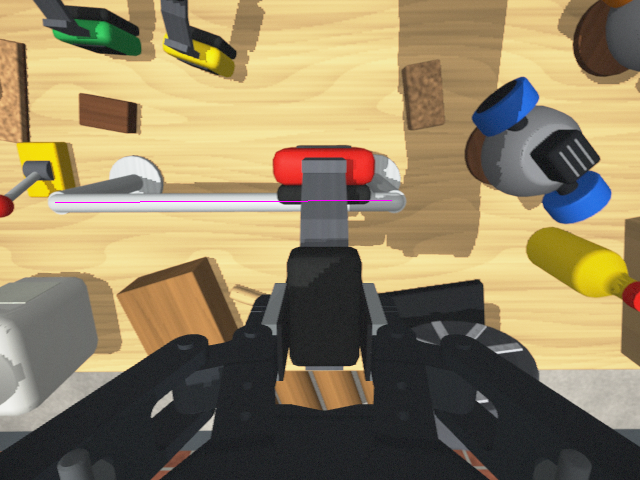

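The magenta line lies on the bar at row 202, so the rail is at x = 0.643 with yaw 0. Lowering the muff onto it.

Call:
{"api": "drive_tool", "payload": {"moves": [[[0,0.005,-0.008,0,0.003,0,220],[0.02,0.005,-0.008,0,0.003,0,220],[0.05,0.005,-0.008,0,0.003,0,220],[0.08,0.005,-0.008,0,0.003,0,220],[0.11,0.005,-0.008,0,0.003,0,220]]]}}

```text
clock: 27.08
tcp_pos: [0.6379, 0.0728, 0.2339]
orientation: [0.706, 0.001, 0.708, -0.001]
wrist_force: [-0.2, -0.1, -3.7]
finger_gap: 0.0285
```

```bash
python3 plan.py .643 .07 .167 90; python3 wv.py pics/w14.png
```

```text
opt 0 rv [-0.003 -0.003  0.   ]
opt 180 rv [3.138 0.    0.005]
t 27.075 tcp [0.6379 0.0728 0.2339] j [-0.01  0.45  0.26  1.38 -0.   -0.01] gap 0.0285 ty 89.8 F [-0.2 -0.1 -3.7]
SHIFT [ 0.0669 -0.0027  0.0054] RV [-0.003 -0.003  0.   ]
```

View pics/w14.png

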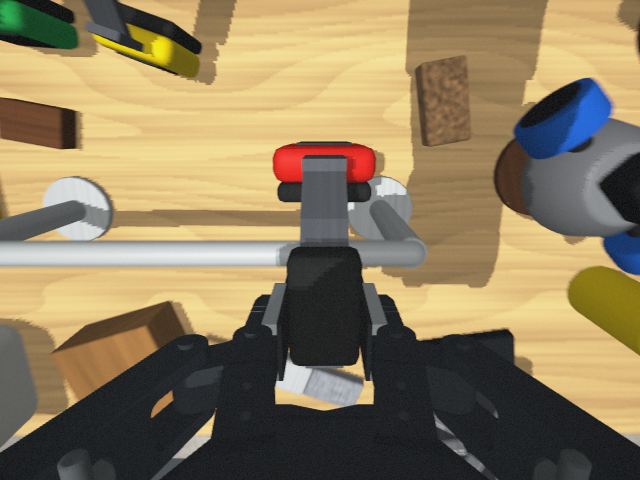

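Call:
{"api": "drive_tool", "payload": {"moves": [[[0.02,-0.002,0.005,0,0,0,220],[0.04,-0.002,0.005,0,0,0,220],[0.055,-0.002,0.005,0,0,0,220],[0.063,-0.002,0.005,0,0,0,220],[0.066,-0.002,0.005,0,0,0,220]]]}}

```text
clock: 27.75
tcp_pos: [0.642, 0.0713, 0.1667]
orientation: [0.706, 0.001, 0.708, -0.001]
wrist_force: [0.0, -0.0, 14.5]
finger_gap: 0.0283
```

```bash
python3 plan.py .643 .07 .165 90
```

```text
opt 0 rv [-0.003 -0.004 -0.   ]
opt 180 rv [ 3.139 -0.     0.006]
t 27.75 tcp [0.642  0.0713 0.1667] j [-0.01  0.48  0.13  1.23 -0.   -0.01] gap 0.0283 ty 89.8 F [ 0.  -0.  14.5]
SHIFT [ 0.0017 -0.0013  0.001 ] RV [-0.003 -0.004 -0.   ]
```

Call:
{"api": "drive_tool", "payload": {"moves": [[[-0.001,0,0,0,0,0,200],[-0.001,0,0,0,0,0,170],[-0.001,0,0,0,0,0,140],[-0.001,0,0,0,0,0,100],[-0.001,0,0,0,0,0,80]]]}}

```text
clock: 28.38
tcp_pos: [0.642, 0.0712, 0.1678]
orientation: [0.706, 0.001, 0.708, -0.001]
wrist_force: [0.8, -0.2, 0.9]
finger_gap: 0.0586
```

Call:
{"api": "drive_tool", "payload": {"moves": [[[-0.01,0,0,0,0,0,80],[-0.03,0,0,0,0,0,80],[-0.06,0,0,0,0,0,80],[-0.1,0,0,0,0,0,40],[-0.12,0,0,0,0,0,0]]]}}

```text
clock: 29.0
tcp_pos: [0.6432, 0.0712, 0.2913]
orientation: [0.707, 0.001, 0.707, -0.001]
wrist_force: [-0.0, 0.2, 0.1]
finger_gap: 0.085
```

```bash
python3 wv.py pics/w15.png muff,.643,.07,0,.022; python3 plan.py .4485 -.0577 .27 70.5; python3 see.py t4.png muff_yellow:0 muff_green:0
```

```text
opt 0 rv [ 0.338  0.003 -0.   ]
opt 180 rv [-2.804e+00  1.000e-03  5.000e-03]
t 29.05 tcp [0.6438 0.0712 0.2934] j [-0.01  0.46  0.41  1.52 -0.   -0.01] gap 0.0853 ty 89.8 F [0.2 0.2 2.6]
SHIFT [ 0.0228 -0.1294 -0.195 ] RV [ 0.338  0.003 -0.   ]
muff_yellow 0.96 [329. 230.] [ 0.4489 -0.0592  2.828 ] deg 162.0 0.155
muff_green 0.74 [376. 240.] [ 0.4256 -0.1842  3.0848] deg 176.7 0.097
muff_green 0.48 [126. 279.] [0.3311 0.4894 1.5928] deg 91.3 0.346
```

View pics/w15.png

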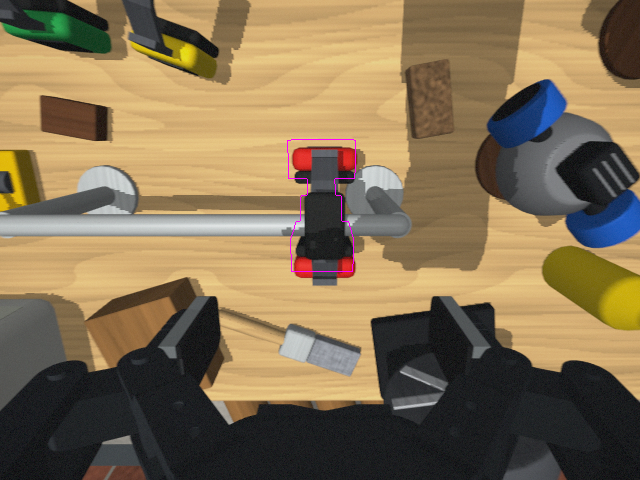

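The red muff hangs with one cup on each side (rows 160 and 268), tilted slightly. Next is yellow.

Call:
{"api": "drive_tool", "payload": {"moves": [[[0,-0.025,-0.035,0.06,0,0,0],[0.0,-0.052,-0.078,0.13,0,0,0],[0.005,-0.078,-0.117,0.2,0,0,0],[0.015,-0.104,-0.156,0.27,0,0,0],[0.022,-0.13,-0.195,0.32,0,0,0]]]}}

```text
clock: 29.82
tcp_pos: [0.4449, -0.0586, 0.2646]
orientation: [0.696, 0.114, 0.7, -0.114]
wrist_force: [-0.9, -0.1, 0.6]
finger_gap: 0.0853
```

Call:
{"api": "drive_tool", "payload": {"moves": [[[0,0,0,0,0,0,0],[0.0,0,0,0,0,0,0],[0,0,0,0,0,0,0],[0,0,0,0,0,0,0],[0,0,0,0,0,0,0]]]}}

```text
clock: 30.45
tcp_pos: [0.4455, -0.0583, 0.2645]
orientation: [0.696, 0.114, 0.7, -0.114]
wrist_force: [-0.0, 0.4, -0.3]
finger_gap: 0.0851
```

```bash
python3 wfit.py muff_yellow .4487 -.058 161.5 0 pics/w16.png;python3 plan.py .4488 -.0582 .143 71.5
```

```text
muff_yellow 0.8 [321. 215.] [ 0.4461 -0.0582  2.8163] deg 161.4 0.143
opt 0 rv [-0.001 -0.005  0.001]
opt 180 rv [3.141e+00 2.000e-03 9.000e-03]
t 30.55 tcp [ 0.4453 -0.0584  0.2645] j [-0.31  0.06 -0.18  1.33 -0.    0.01] gap 0.0853 ty 71.5 F [-0.7  0.8  0.1]
SHIFT [0.1215 0.0014 0.004 ] RV [-0.001 -0.005  0.001]
```

View pics/w16.png

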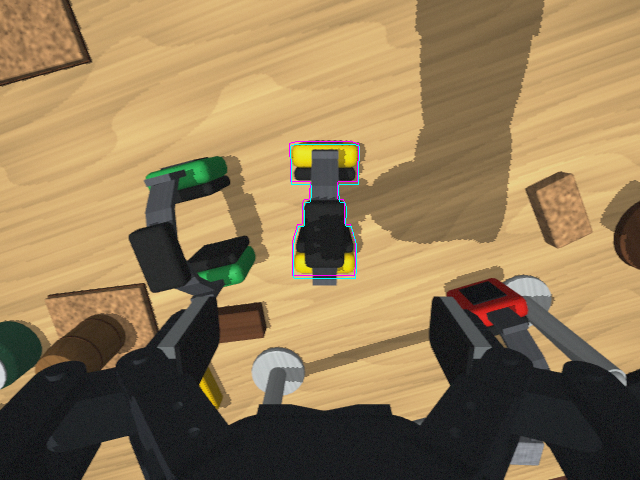

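Call:
{"api": "drive_tool", "payload": {"moves": [[[0.03,0.001,0.003,0,-0.005,0,0],[0.07,0.001,0.003,0,-0.005,0,0],[0.1,0.001,0.003,0,-0.005,0,0],[0.115,0.001,0.003,0,-0.005,0,0],[0.121,0.001,0.003,0,-0.005,0,0]]]}}

```text
clock: 31.18
tcp_pos: [0.4476, -0.0582, 0.1432]
orientation: [0.697, 0.114, 0.698, -0.114]
wrist_force: [0.1, -0.8, 0.1]
finger_gap: 0.0855
```

Call:
{"api": "drive_tool", "payload": {"moves": [[[0,0,0.001,0,0,0,100],[0,0,0.001,0,0,0,200],[0,0,0.001,0,0,0,220],[0,0,0.001,0,0,0,220],[0,0,0.001,0,0,0,220]]], "squeeze": 60}}

```text
clock: 31.8
tcp_pos: [0.4492, -0.0589, 0.1442]
orientation: [0.698, 0.113, 0.698, -0.114]
wrist_force: [-1.4, -0.3, 6.4]
finger_gap: 0.0286
```

Call:
{"api": "drive_tool", "payload": {"moves": [[[-0.02,0,0,0,0,0,220],[-0.06,0,0,0,0,0,220],[-0.11,0,0,0,0,0,220],[-0.16,0,0,0,0,0,220],[-0.2,0,0,0,0,0,220]]]}}

```text
clock: 32.42
tcp_pos: [0.449, -0.0585, 0.3459]
orientation: [0.698, 0.113, 0.697, -0.114]
wrist_force: [-0.0, 0.3, -3.1]
finger_gap: 0.0285
```

```bash
python3 plan.py .643 -.03 .345 90; python3 wv.py pics/w17.png
```

```text
opt 0 rv [-0.324  0.001  0.002]
opt 180 rv [ 2.818e+00  2.000e-03 -2.000e-03]
t 32.425 tcp [ 0.449  -0.0585  0.3459] j [-0.31  0.06  0.02  1.52 -0.    0.02] gap 0.0285 ty 71.5 F [-0.   0.3 -3.1]
SHIFT [0.001  0.0887 0.1748] RV [-0.324  0.001  0.002]
```

View pics/w17.png

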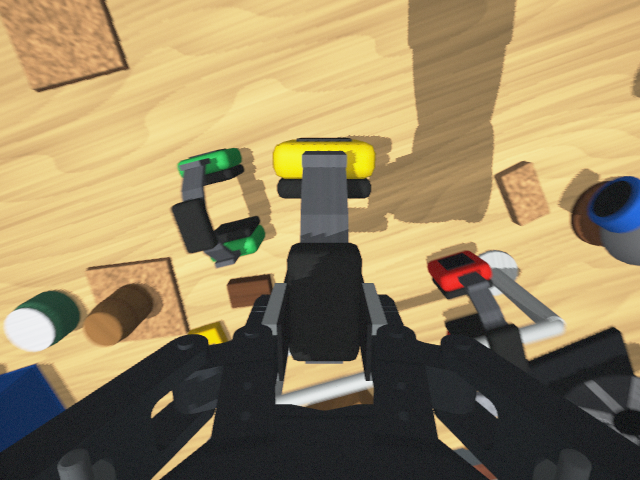

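Yellow is held squarely (325,160–300). Carrying it to the middle of the rail.

Call:
{"api": "drive_tool", "payload": {"moves": [[[0,0.022,0.043,-0.08,0,0,220],[0,0.045,0.087,-0.16,0,0,220],[0,0.067,0.131,-0.24,0,0,220],[0,0.0887,0.175,-0.324,0,0,220],[0,0.0887,0.175,-0.324,0,0,220]]]}}

```text
clock: 33.1
tcp_pos: [0.6473, -0.03, 0.3467]
orientation: [0.708, -0.002, 0.706, -0.0]
wrist_force: [1.4, 0.5, -3.6]
finger_gap: 0.0285
```

```bash
python3 plan.py .643 -.03 .165 90
```

```text
opt 0 rv [0.002 0.002 0.003]
opt 180 rv [-3.14e+00 -4.00e-03  3.00e-03]
t 33.1 tcp [ 0.6473 -0.03    0.3467] j [-0.17  0.48  0.58  1.66 -0.   -0.17] gap 0.0285 ty 90.1 F [ 1.4  0.5 -3.6]
SHIFT [ 0.1817  0.0005 -0.0046] RV [0.002 0.002 0.003]
```

Call:
{"api": "drive_tool", "payload": {"moves": [[[0,0,-0.005,0,0,0,220],[0.025,0,-0.005,0,0,0,220],[0.055,0,-0.004,0,0,0,220],[0.085,0,-0.003,0,0,0,220],[0.115,0,-0.002,0,0,0,220]]]}}

```text
clock: 33.72
tcp_pos: [0.6438, -0.0305, 0.232]
orientation: [0.708, -0.001, 0.706, -0.001]
wrist_force: [-0.1, -0.5, -2.5]
finger_gap: 0.0285
```

```bash
python3 plan.py .643 -.03 .167 90; python3 wv.py pics/w18.png
```

```text
opt 0 rv [0.001 0.003 0.003]
opt 180 rv [-3.141 -0.004  0.004]
t 33.725 tcp [ 0.6438 -0.0305  0.232 ] j [-0.17  0.45  0.25  1.37 -0.   -0.17] gap 0.0285 ty 90.1 F [-0.1 -0.5 -2.5]
SHIFT [ 0.065   0.0007 -0.0009] RV [0.001 0.003 0.003]
```

View pics/w18.png

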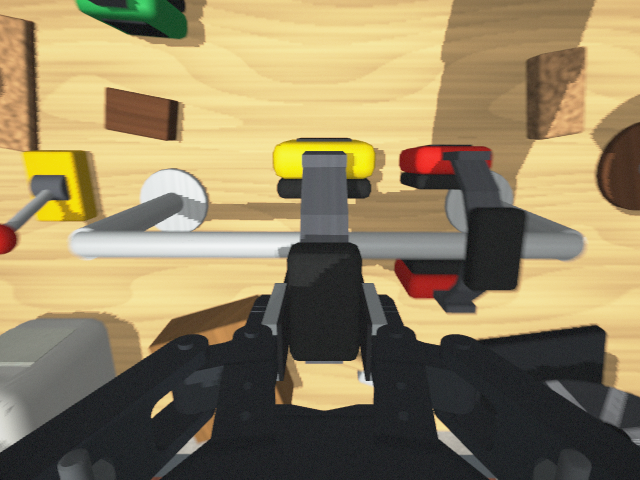

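Call:
{"api": "drive_tool", "payload": {"moves": [[[0.02,0.0005,-0.001,0,0,0,220],[0.04,0.0005,-0.001,0,0,0,220],[0.054,0.0005,-0.001,0,0,0,220],[0.061,0.0005,-0.001,0,0,0,220],[0.064,0.0005,-0.001,0,0,0,220]]]}}

```text
clock: 34.4
tcp_pos: [0.6431, -0.0302, 0.1679]
orientation: [0.709, -0.001, 0.705, -0.001]
wrist_force: [-0.8, -0.1, 16.7]
finger_gap: 0.028
```

Call:
{"api": "drive_tool", "payload": {"moves": [[[0,0,0,0,0,0,200],[0,0,0,0,0,0,170],[0,0,0,0,0,0,140],[0,0,0,0,0,0,100],[0,0,0,0,0,0,100]]]}}

```text
clock: 35.02
tcp_pos: [0.6431, -0.0302, 0.1678]
orientation: [0.709, -0.001, 0.706, -0.001]
wrist_force: [-0.1, 0.3, -0.1]
finger_gap: 0.052
```

Call:
{"api": "drive_tool", "payload": {"moves": [[[-0.01,0,0,0,0,0,100],[-0.03,0,0,0,0,0,100],[-0.06,0,0,0,0,0,80],[-0.1,0,0,0,0,0,40],[-0.12,0,0,0,0,0,0]]]}}

```text
clock: 35.65
tcp_pos: [0.6434, -0.0299, 0.2913]
orientation: [0.71, -0.001, 0.704, -0.001]
wrist_force: [0.3, 0.5, 0.8]
finger_gap: 0.085
```

```bash
python3 wv.py pics/w19.png ; python3 plan.py .4255 -.184 .265 87; python3 see.py t5.png muff_green:0
```

```text
opt 0 rv [0.053 0.012 0.004]
opt 180 rv [-3.088 -0.006  0.018]
t 35.7 tcp [ 0.6439 -0.0301  0.2935] j [-0.17  0.44  0.39  1.5  -0.   -0.17] gap 0.0855 ty 90.0 F [0.6 0.3 2.7]
SHIFT [ 0.0266 -0.1537 -0.2189] RV [0.053 0.012 0.004]
muff_green 0.74 [378. 242.] [ 0.4253 -0.184   3.1075] deg 178.0 0.128
```

View pics/w19.png

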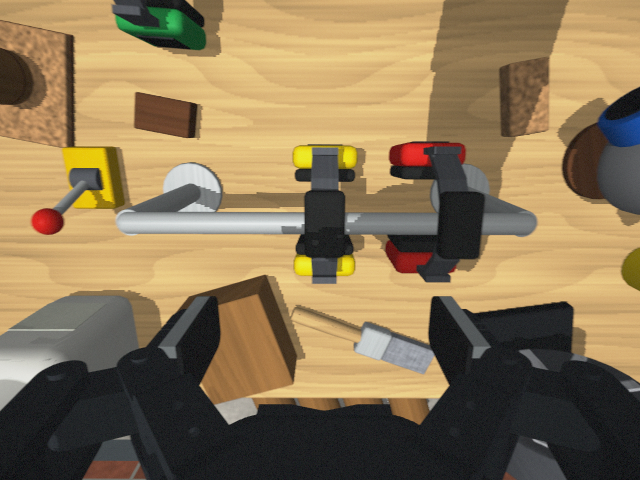

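Yellow (325,210) and red (430,210) both straddle the bar. Green next.

Call:
{"api": "drive_tool", "payload": {"moves": [[[0,-0.028,-0.04,0.01,0,0,0],[0.0,-0.06,-0.085,0.02,0,0,0],[0.005,-0.092,-0.13,0.03,0,0,0],[0.015,-0.123,-0.175,0.045,0.012,0,0],[0.022,-0.154,-0.217,0.045,0.012,0.004,0]]]}}

```text
clock: 36.42
tcp_pos: [0.4245, -0.1844, 0.2646]
orientation: [0.705, 0.016, 0.709, -0.015]
wrist_force: [0.7, -0.8, 0.6]
finger_gap: 0.0853
```

Call:
{"api": "drive_tool", "payload": {"moves": [[[0,0,0,0,0,0,0],[0.0,0,0,0,0,0,0],[0,0,0,0,0,0,0],[0,0,0,0,0,0,0],[0,0,0,0,0,0,0]]]}}

```text
clock: 37.05
tcp_pos: [0.4251, -0.1839, 0.2645]
orientation: [0.705, 0.016, 0.709, -0.014]
wrist_force: [0.2, 1.1, -0.4]
finger_gap: 0.0855
```

```bash
python3 wfit.py muff_green .4254 -.184 177.5 0 pics/w20.png;python3 plan.py .4255 -.184 .143 87.5
```

```text
muff_green 0.84 [323. 213.] [ 0.4241 -0.1833  3.0626] deg 175.5 0.132
opt 0 rv [ 0.001 -0.006 -0.002]
opt 180 rv [-3.141e+00  3.000e-03 -1.000e-02]
t 37.15 tcp [ 0.4248 -0.1841  0.2646] j [-0.58  0.09 -0.15  1.33 -0.   -0.54] gap 0.0849 ty 87.5 F [ 0.7 -0.6 -0.6]
SHIFT [ 1.216e-01 -1.000e-04  1.400e-03] RV [ 0.001 -0.006 -0.002]
```

View pics/w20.png

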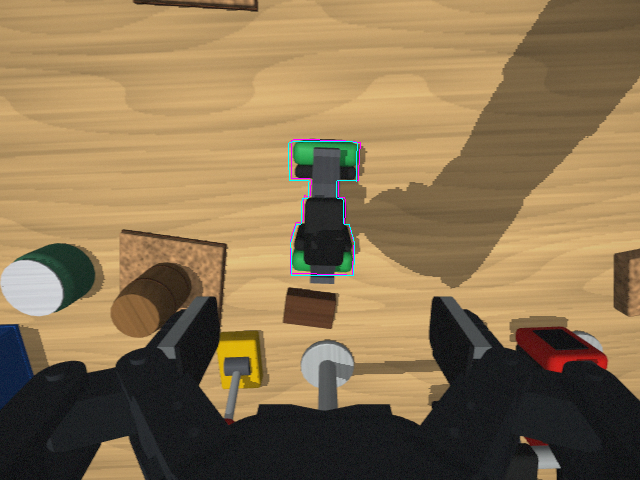

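Call:
{"api": "drive_tool", "payload": {"moves": [[[0.03,0,0.001,0.01,-0.006,0,0],[0.07,0,0.001,0.01,-0.006,0,0],[0.1,0,0.001,0.01,-0.006,0,0],[0.115,0,0.001,0.01,-0.006,0,0],[0.121,0,0.001,0.01,-0.006,0,0]]]}}

```text
clock: 37.78
tcp_pos: [0.4251, -0.1838, 0.1432]
orientation: [0.707, 0.019, 0.707, -0.018]
wrist_force: [0.0, 0.6, 0.0]
finger_gap: 0.0856
```

Call:
{"api": "drive_tool", "payload": {"moves": [[[0,0,0.001,0,0,0,100],[0,0,0.001,0,0,0,200],[0,0,0.001,0,0,0,220],[0,0,0.001,0,0,0,220],[0,0,0.001,0,0,0,220]]], "squeeze": 60}}

```text
clock: 38.4
tcp_pos: [0.4268, -0.1841, 0.1443]
orientation: [0.707, 0.019, 0.706, -0.018]
wrist_force: [0.7, 1.8, 6.3]
finger_gap: 0.0282
```

Call:
{"api": "drive_tool", "payload": {"moves": [[[-0.02,0,0,0,0,0,220],[-0.06,0,0,0,0,0,220],[-0.11,0,0,0,0,0,220],[-0.16,0,0,0,0,0,220],[-0.2,0,0,0,0,0,220]]]}}

```text
clock: 39.02
tcp_pos: [0.4264, -0.1844, 0.3462]
orientation: [0.708, 0.019, 0.706, -0.018]
wrist_force: [0.9, -1.4, -2.2]
finger_gap: 0.0283
```

```bash
python3 plan.py .643 -.128 .345 90; python3 wv.py pics/w21.png
```

```text
opt 0 rv [-0.053  0.002 -0.001]
opt 180 rv [ 3.089e+00 -1.000e-03 -3.000e-03]
t 39.025 tcp [ 0.4264 -0.1844  0.3462] j [-0.58  0.09  0.04  1.52  0.   -0.53] gap 0.0283 ty 87.0 F [ 0.9 -1.4 -2.2]
SHIFT [0.0016 0.0677 0.2133] RV [-0.053  0.002 -0.001]
```

View pics/w21.png

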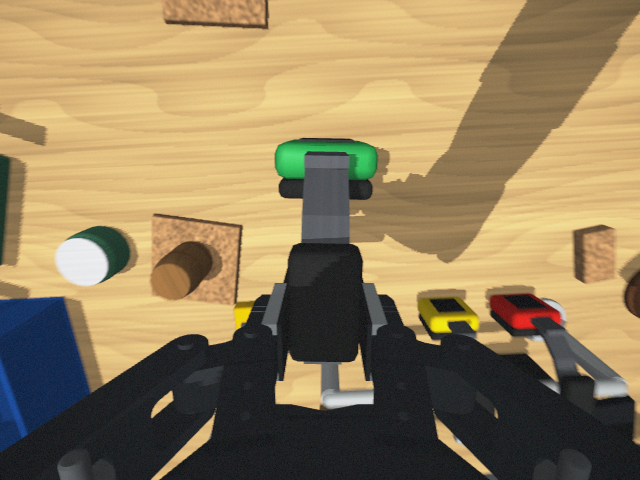

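Call:
{"api": "drive_tool", "payload": {"moves": [[[0,0.017,0.053,-0.01,0,0,220],[0,0.034,0.106,-0.03,0,0,220],[0,0.051,0.16,-0.053,0,0,220],[0,0.0677,0.21,-0.053,0,0,220],[0,0.0677,0.211,-0.053,0,0,220]]]}}

```text
clock: 39.7
tcp_pos: [0.6448, -0.1275, 0.3475]
orientation: [0.708, -0.002, 0.706, 0.001]
wrist_force: [0.3, -0.5, -3.2]
finger_gap: 0.0284
```

```bash
python3 plan.py .643 -.128 .165 90
```

```text
opt 0 rv [0.003 0.003 0.001]
opt 180 rv [-3.139e+00 -2.000e-03  5.000e-03]
t 39.7 tcp [ 0.6448 -0.1275  0.3475] j [-0.32  0.5   0.62  1.68 -0.   -0.32] gap 0.0284 ty 90.2 F [ 0.3 -0.5 -3.2]
SHIFT [ 0.1825 -0.0003 -0.0023] RV [0.003 0.003 0.001]
```

Call:
{"api": "drive_tool", "payload": {"moves": [[[0,0,-0.003,0,0,0,220],[0.025,0,-0.003,0,0,0,220],[0.055,0,-0.002,0,0,0,220],[0.085,0,-0.001,0,0,0,220],[0.115,0,0,0,0,0,220]]]}}

```text
clock: 40.33
tcp_pos: [0.6434, -0.1282, 0.2327]
orientation: [0.708, -0.001, 0.706, 0.0]
wrist_force: [0.8, 0.9, -1.5]
finger_gap: 0.0285
```

```bash
python3 plan.py .643 -.128 .167 90; python3 wv.py pics/w22.png
```

```text
opt 0 rv [0.002 0.004 0.002]
opt 180 rv [-3.14e+00 -3.00e-03  6.00e-03]
t 40.325 tcp [ 0.6434 -0.1282  0.2327] j [-0.32  0.47  0.29  1.38 -0.   -0.32] gap 0.0285 ty 90.1 F [ 0.8  0.9 -1.5]
SHIFT [ 0.0657  0.0003 -0.0007] RV [0.002 0.004 0.002]
```

View pics/w22.png

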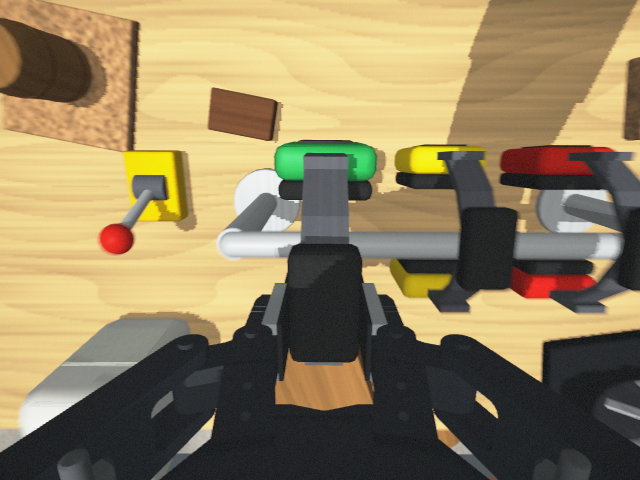

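Call:
{"api": "drive_tool", "payload": {"moves": [[[0.02,0.0005,-0.001,0,0.004,0,220],[0.04,0.0005,-0.001,0,0.004,0,220],[0.054,0.0005,-0.001,0,0.004,0,220],[0.062,0.0005,-0.001,0,0.004,0,220],[0.065,0.0005,-0.001,0,0.004,0,220]]]}}

```text
clock: 41.0
tcp_pos: [0.6428, -0.1279, 0.1677]
orientation: [0.708, -0.001, 0.707, -0.0]
wrist_force: [-1.3, 0.3, 18.2]
finger_gap: 0.0285
```

Call:
{"api": "drive_tool", "payload": {"moves": [[[0,0,0,0,0,0,200],[0,0,0,0,0,0,170],[0,0,0,0,0,0,140],[0,0,0,0,0,0,100],[0,0,0,0,0,0,100]]]}}

```text
clock: 41.62
tcp_pos: [0.6428, -0.1279, 0.1675]
orientation: [0.708, -0.001, 0.707, -0.0]
wrist_force: [-0.2, -0.6, 0.3]
finger_gap: 0.0518
```

Call:
{"api": "drive_tool", "payload": {"moves": [[[-0.01,0,0,0,0,0,100],[-0.03,0,0,0,0,0,100],[-0.06,0,0,0,0,0,80],[-0.1,0,0,0,0,0,80],[-0.12,0,0,0,0,0,80]]]}}

```text
clock: 42.25
tcp_pos: [0.6433, -0.1279, 0.291]
orientation: [0.709, -0.002, 0.705, -0.0]
wrist_force: [0.1, -0.7, -1.0]
finger_gap: 0.0587
```

```bash
python3 wv.py pics/w23.png ; python3 plan.py .62 -.30 .27 90
python3 - <<'E'
from h import *
cv2.imwrite("pics/s5.png",cams.read_camera("scene"));cv2.imwrite("pics/t6.png",cams.read_camera("top"))
E
```

```text
opt 0 rv [0.002 0.008 0.004]
opt 180 rv [-3.14  -0.006  0.012]
t 42.3 tcp [ 0.6439 -0.128   0.2932] j [-0.32  0.47  0.43  1.52 -0.   -0.32] gap 0.0586 ty 90.1 F [-0.   0.3  2.4]
SHIFT [ 0.0237 -0.1718 -0.0243] RV [0.002 0.008 0.004]
```

View pics/w23.png

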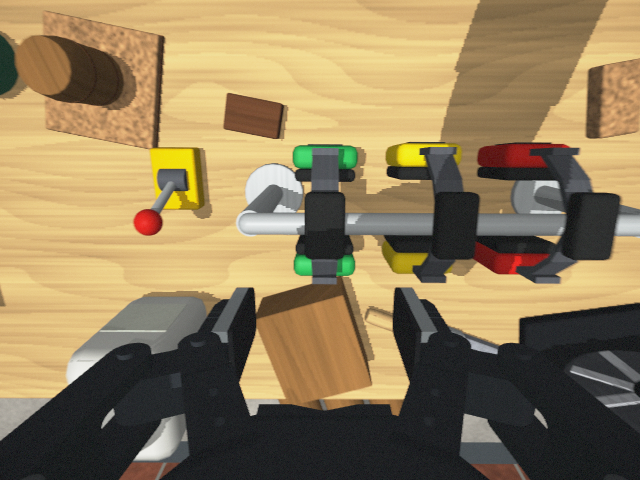

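View pics/s5.png

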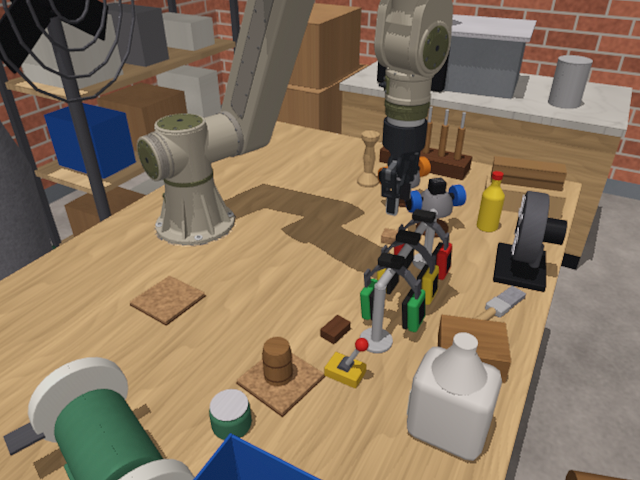

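View pics/t6.png

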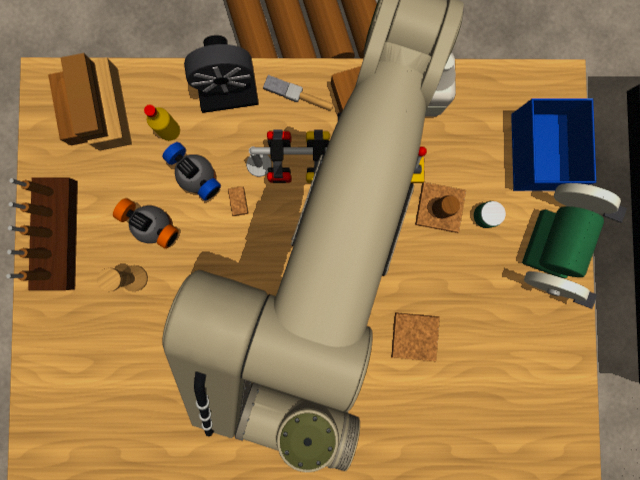

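All five pieces are in place: cup on the board (scene 278,360), three muffs on the rail (scene 408,270), both masks on posts. Next I check the masks again and measure the lever ball and the jug.

```bash
python3 - <<'E'
from h import *
T=camRt("top");S=camRt("scene")
st=readout.get_state();im=cams.read_camera("wrist");W=camRt("wrist",st);cv2.imwrite("pics/w24.png",im)
def red(i,box):
    h=cv2.cvtColor(i,cv2.COLOR_BGR2HSV);m=(((h[...,0]<6)|(h[...,0]>174))&(h[...,1]>180)&(h[...,2]>60)).astype(np.uint8)
    x0,x1,y0,y1=box;z=np.zeros_like(m);z[y0:y1,x0:x1]=m[y0:y1,x0:x1];mm=cv2.moments(z,True);print(mm["m00"]);return np.array([mm["m10"],mm["m01"]])/mm["m00"]
t0=cv2.imread("pics/top0.png");s0=cv2.imread("pics/scene0.png")
obs=[(T,red(t0,(405,440,135,170))),(S,red(s0,(345,380,330,360))),(W,red(im,(110,190,190,250)))]
A=[];b=[]
for (K,R,t),p in obs:
    n=np.linalg.solve(K,[*p,1]);
    for i in(0,1): A.append(R[i]-n[i]*R[2]);b.append(n[i]*t[2]-t[i])
X=np.linalg.lstsq(np.array(A),np.array(b),rcond=None)[0];print("ball",X.round(4))
for c,p in obs: print(p.round(1),proj(c,X).round(1))
for p in((150,149),(198,147),(203,207),(153,210)): print("base corner",back(W,p,.025).round(4))
for p in((415,113),(448,113)): print("jug",back(T,p,0).round(3))
E
python3 see.py t7.png mask_blue:.065 mask_orange:.065
```

```text
66.0
130.0
563.0
ball [ 0.6571 -0.2986  0.0953]
[421.1 150.9] [420.9 151.1]
[361.1 344.2] [361.1 344.3]
[147.5 222. ] [147.  222.4]
base corner [ 0.5916 -0.3196  0.025 ]
base corner [ 0.5893 -0.2663  0.025 ]
base corner [ 0.6567 -0.2672  0.025 ]
base corner [ 0.6604 -0.3256  0.025 ]
jug [ 0.79  -0.308  0.   ]
jug [ 0.79  -0.402  0.   ]
mask_blue 0.98 [192. 169.] [0.6072 0.2947 3.9177] deg 224.5 0.138
mask_orange 0.8 [148. 220.] [0.473  0.4091 1.0127] deg 58.0 0.068
```

Both masks still match their posts, with fit error 0.07–0.14. Ball measured at (0.657, −0.299, 0.095), to be pushed towards −x with the jaws shut.

```bash
python3 plan.py .697 -.298 .20 90
```

```text
opt 0 rv [ 0.002 -0.001  0.001]
opt 180 rv [-3.14e+00 -2.00e-03 -2.00e-03]
t 42.6 tcp [ 0.642  -0.1275  0.286 ] j [-0.32  0.48  0.42  1.52 -0.   -0.32] gap 0.0584 ty 90.1 F [ 0.3  0.4 -0.7]
SHIFT [ 0.0861 -0.1705  0.0548] RV [ 0.002 -0.001  0.001]
```

Call:
{"api": "drive_tool", "payload": {"moves": [[[0,-0.05,0.02,0,0,0,255],[0,-0.1,0.04,0,0,0,255],[0,-0.15,0.055,0,0,0,255],[0.04,-0.1705,0.055,0,0,0,255],[0.08,-0.1705,0.055,0,0,0,255]]]}}

```text
clock: 43.22
tcp_pos: [0.6972, -0.3008, 0.2028]
orientation: [0.706, 0.0, 0.708, -0.001]
wrist_force: [1.2, -0.8, -0.8]
finger_gap: 0.0003
```

```bash
python3 plan.py .697 -.298 .078 90;python3 wv.py pics/w25.png
```

```text
opt 0 rv [-0.001 -0.002  0.001]
opt 180 rv [3.14e+00 1.00e-03 3.00e-03]
t 43.225 tcp [ 0.6972 -0.3008  0.2028] j [-0.51  0.72  0.64  1.49 -0.   -0.51] gap 0.0003 ty 89.9 F [ 1.2 -0.8 -0.8]
SHIFT [1.248e-01 2.900e-03 1.000e-04] RV [-0.001 -0.002  0.001]
```

View pics/w25.png

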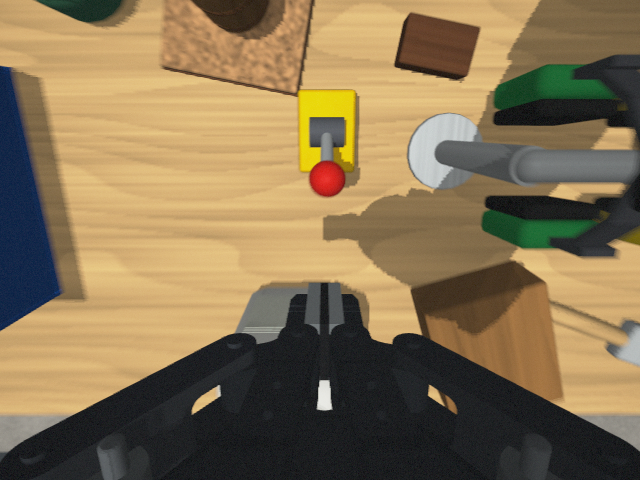

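Call:
{"api": "drive_tool", "payload": {"moves": [[[0.04,0.003,0,0,0,0,255],[0.08,0.003,0,0,0,0,255],[0.11,0.003,0.001,0,0,0,255],[0.12,0.003,0.001,0,0,0,255],[0.122,0.003,0.001,0,0,0,255]]]}}

```text
clock: 43.9
tcp_pos: [0.6929, -0.2937, 0.0728]
orientation: [0.702, 0.002, 0.712, 0.002]
wrist_force: [0.0, 0.6, 1.0]
finger_gap: -0.0002
```

```bash
python3 plan.py .61 -.297 .08 90
```

```text
opt 0 rv [-0.    -0.014 -0.006]
opt 180 rv [ 3.141 -0.01   0.022]
t 43.9 tcp [ 0.6929 -0.2937  0.0728] j [-0.51  0.75  0.38  1.21 -0.   -0.51] gap -0.0002 ty 90.0 F [0.  0.6 1. ]
SHIFT [-0.006  -0.0033 -0.083 ] RV [-0.    -0.014 -0.006]
```

Call:
{"api": "drive_tool", "payload": {"moves": [[[-0.004,-0.003,-0.01,0,-0.01,0,255],[-0.006,-0.003,-0.022,0,-0.01,0,255],[-0.006,-0.003,-0.034,0,-0.01,0,255],[-0.006,-0.003,-0.046,0,-0.01,0,255],[-0.006,-0.003,-0.058,0,-0.01,0,255]]]}}

```text
clock: 44.52
tcp_pos: [0.6365, -0.2976, 0.0827]
orientation: [0.707, 0.001, 0.707, 0.001]
wrist_force: [1.3, 0.1, 0.7]
finger_gap: 0.0001
```

```bash
python3 plan.py .608 -.297 .08 90; python3 wv.py pics/w26.png
```

```text
opt 0 rv [ 0.     0.    -0.004]
opt 180 rv [-3.141  0.006  0.   ]
t 44.525 tcp [ 0.6365 -0.2976  0.0827] j [-0.55  0.63  0.18  1.12  0.   -0.55] gap 0.0001 ty 90.0 F [1.3 0.1 0.7]
SHIFT [ 0.0027  0.0006 -0.0285] RV [ 0.     0.    -0.004]
```

View pics/w26.png

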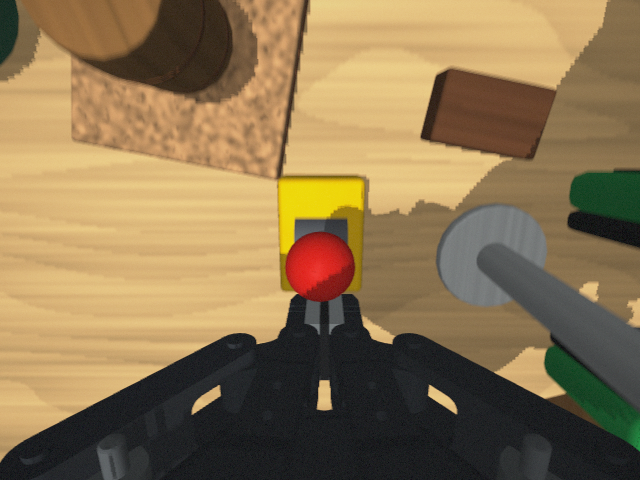

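Call:
{"api": "drive_tool", "payload": {"moves": [[[0.002,0.0005,-0.008,0,0,0,255],[0.003,0.0005,-0.015,0,0,0,255],[0.003,0.0005,-0.021,0,0,0,255],[0.003,0.0005,-0.026,0,0,0,255],[0.003,0.0005,-0.029,0,0,0,255]]]}}

```text
clock: 45.2
tcp_pos: [0.6108, -0.297, 0.0799]
orientation: [0.71, 0.001, 0.704, 0.002]
wrist_force: [20.1, 0.8, -9.4]
finger_gap: 0.0
```

```bash
python3 plan.py .60 -.297 .08 90; python3 wv.py pics/w27.png
```

```text
opt 0 rv [ 0.001  0.009 -0.005]
opt 180 rv [-3.141  0.007  0.014]
t 45.2 tcp [ 0.6108 -0.297   0.0799] j [-0.57  0.58  0.09  1.07  0.01 -0.58] gap 0.0 ty 90.1 F [20.1  0.8 -9.4]
SHIFT [-0.0002  0.     -0.0108] RV [ 0.001  0.009 -0.005]
```

View pics/w27.png

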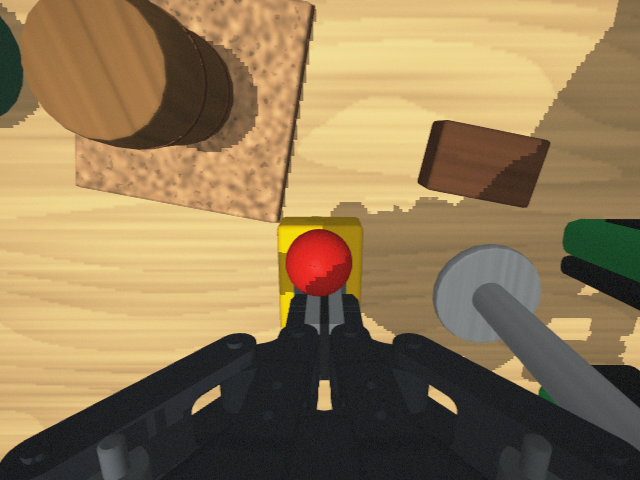

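A 20 N reaction at the predicted end stop. One small nudge more, then back off.

Call:
{"api": "drive_tool", "payload": {"moves": [[[0,0,-0.001,0,0,0,255],[0,0,-0.002,0,0,0,255],[0,0,-0.002,0,0,0,255],[0,0,-0.002,0,0,0,255],[0,0,-0.002,0,0,0,255]]]}}

```text
clock: 45.88
tcp_pos: [0.6112, -0.2969, 0.0798]
orientation: [0.712, 0.001, 0.702, 0.002]
wrist_force: [9.5, 0.9, -5.0]
finger_gap: 0.0003
```

Call:
{"api": "drive_tool", "payload": {"moves": [[[0,0,0.015,0,0,0,255],[-0.01,0,0.03,0,0,0,255],[-0.06,0,0.035,0,0,0,255],[-0.12,0,0.035,0,0,0,255],[-0.17,0,0.035,0,0,0,255]]]}}

```text
clock: 46.5
tcp_pos: [0.6432, -0.2977, 0.2525]
orientation: [0.712, 0.001, 0.702, 0.002]
wrist_force: [1.0, -0.2, -0.3]
finger_gap: 0.0002
```

```bash
python3 wv.py pics/w28.png;python3 plan.py .4 -.3 .3 90
```

```text
opt 0 rv [0.002 0.022 0.001]
opt 180 rv [-3.139e+00 -2.000e-03  3.400e-02]
t 46.55 tcp [ 0.6447 -0.2987  0.2604] j [-0.55  0.58  0.53  1.5   0.01 -0.55] gap -0.0001 ty 90.1 F [-0.2 -0.4  5.6]
SHIFT [-0.0449 -0.0009 -0.2438] RV [0.002 0.022 0.001]
```

View pics/w28.png

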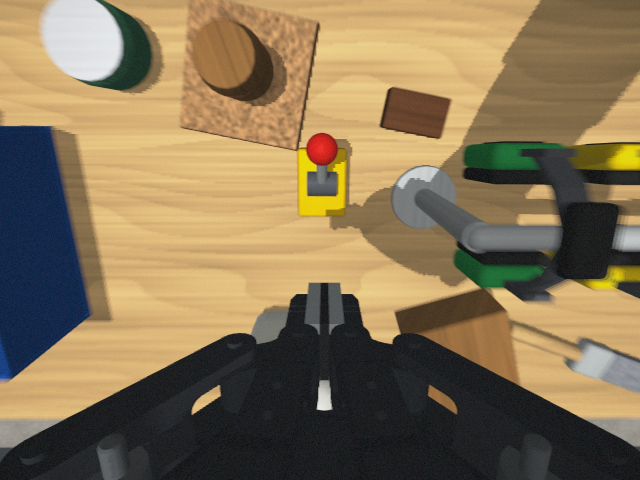

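Run:
```python
from h import *
S=camRt("scene");T=camRt("top")
st=readout.get_state();im=cams.read_camera("wrist");W=camRt("wrist",st);s0=cams.read_camera("scene");t0=cams.read_camera("top")
cv2.imwrite("pics/s6.png",s0);cv2.imwrite("pics/t8.png",t0)
def red(i,box):
    h=cv2.cvtColor(i,cv2.COLOR_BGR2HSV);m=(((h[...,0]<6)|(h[...,0]>174))&(h[...,1]>180)&(h[...,2]>60)).astype(np.uint8)
    x0,x1,y0,y1=box;z=np.zeros_like(m);z[y0:y1,x0:x1]=m[y0:y1,x0:x1];mm=cv2.moments(z,True);print(mm["m00"]);return np.array([mm["m10"],mm["m01"]])/max(mm["m00"],1)
obs=[(S,red(s0,(310,365,325,380))),(W,red(im,(290,360,120,180)))]
A=[];b=[]
for (K,R,t),p in obs:
    n=np.linalg.solve(K,[*p,1])
    for i in(0,1): A.append(R[i]-n[i]*R[2]);b.append(n[i]*t[2]-t[i])
X=np.linalg.lstsq(np.array(A),np.array(b),rcond=None)[0];print("ball",X.round(4))
for c,p in obs: print(p.round(1),proj(c,X).round(1))
```

```text
153.0
700.0
ball [ 0.5872 -0.2982  0.093 ]
[327.6 332.3] [327.7 332.3]
[323.5 145.1] [323.5 145. ]
```

View pics/s6.png

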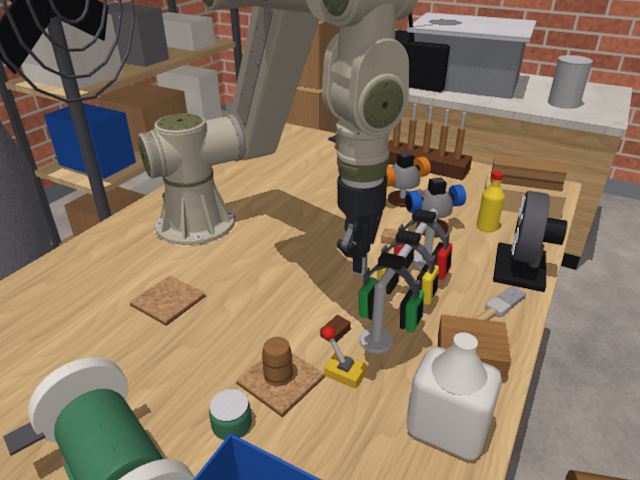

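The ball is now at x = 0.587, against an expected 0.586. The measured throw is 70 mm against an ideal 77, so I'll press once more and see whether the stop is hard.

```bash
python3 plan.py .645 -.297 .082 90
```

```text
opt 0 rv [ 0.002  0.015 -0.003]
opt 180 rv [-3.14   0.005  0.023]
t 46.7 tcp [ 0.6439 -0.2981  0.2515] j [-0.55  0.59  0.52  1.49  0.01 -0.55] gap 0.0001 ty 90.1 F [-0.2  0.1 -0.9]
SHIFT [ 0.1695  0.0005 -0.0014] RV [ 0.002  0.015 -0.003]
```

Call:
{"api": "drive_tool", "payload": {"moves": [[[0.04,0,0,0,0.015,0,255],[0.09,0,0,0,0.015,0,255],[0.14,0,0,0,0.015,0,255],[0.165,0,0,0,0.015,0,255],[0.168,0,0,0,0.015,0,255]]]}}

```text
clock: 47.32
tcp_pos: [0.643, -0.2956, 0.0784]
orientation: [0.704, 0.002, 0.71, 0.004]
wrist_force: [-0.4, 0.3, -0.1]
finger_gap: 0.0
```

```bash
python3 plan.py .604 -.297 .08 90
```

```text
opt 0 rv [ 0.002 -0.008 -0.008]
opt 180 rv [-3.14   0.013 -0.013]
t 47.325 tcp [ 0.643  -0.2956  0.0784] j [-0.55  0.65  0.21  1.14  0.   -0.55] gap 0.0 ty 90.1 F [-0.4  0.3 -0.1]
SHIFT [-0.0012 -0.0013 -0.0391] RV [ 0.002 -0.008 -0.008]
```

Call:
{"api": "drive_tool", "payload": {"moves": [[[-0.001,-0.001,-0.015,0,-0.008,-0.008,255],[-0.001,-0.001,-0.026,0,-0.008,-0.008,255],[-0.001,-0.001,-0.033,0,-0.008,-0.008,255],[-0.001,-0.001,-0.036,0,-0.008,-0.008,255],[-0.001,-0.001,-0.039,0,-0.008,-0.008,255]]]}}

```text
clock: 47.95
tcp_pos: [0.6107, -0.297, 0.081]
orientation: [0.712, -0.001, 0.702, 0.001]
wrist_force: [22.4, 1.3, -13.0]
finger_gap: -0.0001
```

```bash
python3 plan.py .604 -.297 .08 90
```

```text
opt 0 rv [0.004 0.014 0.   ]
opt 180 rv [-3.138 -0.     0.021]
t 47.95 tcp [ 0.6107 -0.297   0.081 ] j [-0.57  0.58  0.08  1.06  0.01 -0.58] gap -0.0001 ty 90.2 F [ 22.4   1.3 -13. ]
SHIFT [ 0.0009  0.     -0.0067] RV [0.004 0.014 0.   ]
```

It stops at the same place (0.611) with a higher commanded push, so it's a hard stop. Retreating for a last look.

Call:
{"api": "drive_tool", "payload": {"moves": [[[0,0,0.015,0,0,0,255],[-0.01,0,0.03,0,0,0,255],[-0.06,0,0.035,0,0,0,255],[-0.12,0,0.035,0,0,0,255],[-0.18,0,0.035,0,0,0,255]]]}}

```text
clock: 48.58
tcp_pos: [0.6432, -0.2968, 0.264]
orientation: [0.712, -0.002, 0.702, 0.001]
wrist_force: [0.9, -1.6, -0.6]
finger_gap: 0.0001
```

Call:
{"api": "drive_tool", "payload": {"moves": [[[0,-0.02,-0.04,0,0,0,255],[-0.01,-0.06,-0.08,0,0,0,255],[-0.02,-0.1,-0.12,0,0,0,255],[-0.02,-0.13,-0.15,0,0,0,255],[-0.02,-0.15,-0.17,0,0,0,255]]]}}

```text
clock: 49.2
tcp_pos: [0.4719, -0.4492, 0.283]
orientation: [0.713, -0.002, 0.701, -0.0]
wrist_force: [-0.0, 0.0, -0.8]
finger_gap: 0.0
```

```bash
python3 see.py t9.png mask_blue:.065 mask_orange:.065 muff_red:.022 muff_yellow:.022 muff_green:.022
python3 - <<'E'
from h import *
im=cams.read_camera("scene");cv2.imwrite("pics/s7.png",cv2.resize(im[140:400,220:500],None,fx=2.6,fy=2.3,interpolation=2))
s=readout.get_state();print(s["clock"],s["tcp_pos"].round(3),s["wrist_force"].round(1))
E
```

```text
mask_blue 0.92 [194. 175.] [0.5998 0.2908 0.7683] deg 44.0 0.065
mask_orange 0.72 [192. 172.] [0.6001 0.2929 0.7627] deg 43.7 0.061
mask_orange 0.66 [146. 221.] [0.4729 0.4092 1.0123] deg 58.0 0.072
muff_red 0.66 [280. 154.] [0.6518 0.0709 0.0041] deg 0.2 0.126
muff_green 0.97 [356. 158.] [ 0.6506 -0.1283 -0.0322] deg -1.8 0.139
49.55 [ 0.474 -0.447  0.282] [0.4 0.2 1.4]
```

View pics/t9.png

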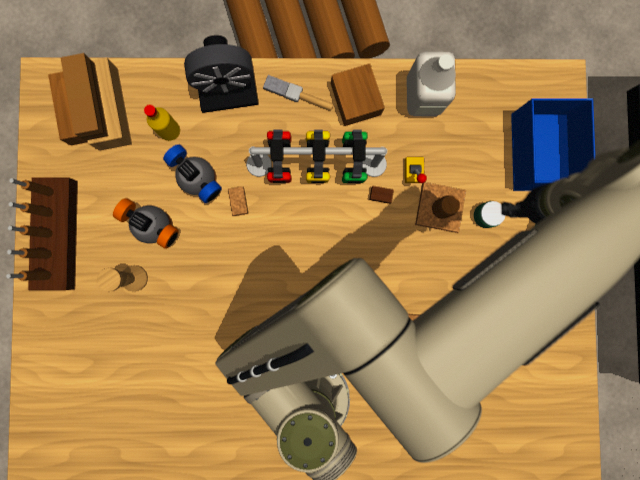

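View pics/s7.png

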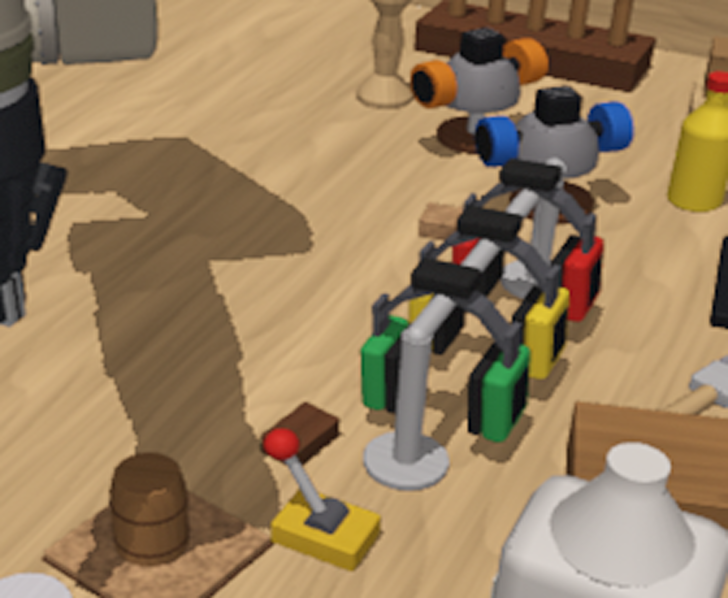

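The blue mask's fit moved about 8 mm from the earlier one, so I'll compare crops before handing in.

Run:
```python
from h import *
T=camRt("top");S=camRt("scene")
a=cv2.imread("pics/t7.png");b=cv2.imread("pics/t9.png");s=cams.read_camera("scene");s5=cv2.imread("pics/s5.png")
mb=finder.regions_of("scene","mask_blue")[0]
print(mb["conf"],fit(M["mask"],[(S,mb["pixels"])],.603,.293,[.78],.065))
cs,_=cv2.findContours(render(S,M["mask"],.606,.294,np.radians(45),.065).astype(np.uint8),0,2);cv2.drawContours(s,cs,-1,(255,0,255),1)
def c(i,x0,y0): return cv2.resize(i[y0:y0+75,x0:x0+100],None,fx=4,fy=4,interpolation=2)
o=np.vstack([np.hstack([c(a,140,135),c(b,140,135)]),np.hstack([c(s5,385,160),c(s,385,160)])])
cv2.imwrite("pics/cmp.png",o)
```

```text
0.96 (array([0.59883139, 0.29768416, 0.80399227]), np.float64(0.15560391730141454))
```

View pics/cmp.png

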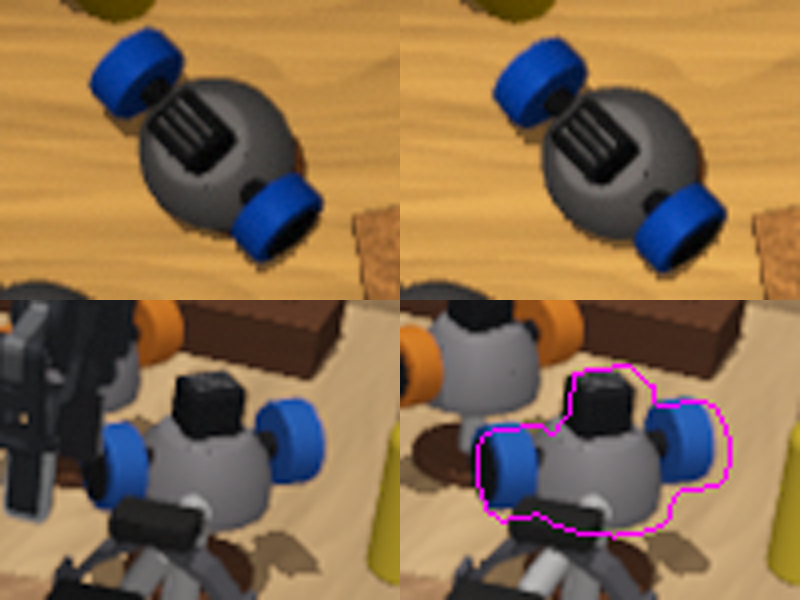

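Run:
```python
from h import *
T=camRt("top");S=camRt("scene")
cams.read_camera("scene");cams.read_camera("top")
for k,x0 in(("mask_blue",[.602,.293,.78]),("mask_orange",[.473,.409,1.01])):
    ms=[]
    for n,c in(("scene",S),("top",T)):
        R=finder.regions_of(n,k); e=proj(c,np.array([x0[0],x0[1],.1])); r=min(R,key=lambda q:np.hypot(*(np.array(q["point"])-e)));ms.append((c,r["pixels"]));print(n,k,r["conf"],r["point"],e.round())
    for z in(.05,.06,.065,.07,.075,.085,.1):
        v,f=fit(M["mask"],ms,*x0[:2],[x0[2]],z);print(z,v.round(4),round(f,4))
print(readout.get_state()["clock"])
```

```text
scene mask_blue 0.64 [433.2, 199.2] [434. 198.]
top mask_blue 0.56 [193.2, 173.0] [192. 172.]
0.05 [0.6013 0.2959 0.7705] 0.2197
0.06 [0.6001 0.2935 0.7691] 0.152
0.065 [0.5995 0.2923 0.768 ] 0.1355
0.07 [0.6003 0.2903 0.7453] 0.141
0.075 [0.5994 0.2892 0.7524] 0.1659
0.085 [0.5994 0.2885 0.7338] 0.2275
0.1 [0.5943 0.2809 0.7364] 0.3202
scene mask_orange 0.91 [404.0, 169.7] [404. 171.]
top mask_orange 0.75 [146.9, 221.3] [145. 222.]
0.05 [0.4735 0.4157 1.0291] 0.2023
0.06 [0.4719 0.4109 1.0436] 0.1499
0.065 [0.4724 0.4082 1.0526] 0.1405
0.07 [0.4724 0.4059 1.0541] 0.1518
0.075 [0.4732 0.4044 1.0314] 0.1739
0.085 [0.4732 0.3967 1.0989] 0.2455
0.1 [0.4727 0.3938 1.0585] 0.3492
49.95
```

Best fit is z = 65 mm for both masks, so both are fully down. The blue one has only slid sideways inside its cavity clearance. Handing in.

```bash
python3 -c "
from workcell import env
print(env.hand_in())"
```

```text
the job is handed in; nothing more can be done
None
```

The whole job is done in the order asked and handed in at about 50 s. The hand-in reported no verdict.

**What was done:**
- The beaker stands mouth down on the right-hand cork board.
- The red, yellow and green ear defenders hang on the rail, one cup on each side.
- The orange mask is on the post that was free, and the blue one is on the post the beaker was on.
- The fan lever was pushed to on last.

**Last checks:**
- **Masks:** both best fit an underside height of 65 mm, so they are fully down.
- **Muffs and beaker:** the pictures show each muff straddling the bar and the beaker on its board. The network did not report the yellow muff in the last top view, but it is plain in the pictures.
- **Bystanders:** they look unmoved in the pictures.
- **Lever:** two pushes stopped at the same place with 20 to 22 N, and the ball sits at x = 0.587 (0.586 expected).

**Disagreements:**
- The blue mask's fit moved about 7 mm sideways after it was placed. It was probably knocked, but it stayed on its post, level, and I left it there.
- The lever ball's measured travel was 70 mm against an ideal 77. I put this down to camera error, because the stop was hard and repeatable.

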